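# Press the bearing into the wheel and hold the lever down

## Robot

A 6-joint arm with a two-finger parallel gripper is mounted at the origin on the work surface. World frame = base frame: x ahead of the robot, y to its left, z up, the work surface at z = 0. Lengths are in mm, angles in rad, forces in N, time in s.
With the tool pointing down it reaches from about 350 to 875 mm from the base axis. Payload 4.2 kg.
Tool frame: the origin (TCP) lies at the very end of the fingers, on their centre line; the grasp point (between the pads) lies 19 mm behind it; z points along the fingers, y is the direction in which the jaws open and shut (so a half turn about z gives the same grasp; the last joint's range is limited). The gripper opens to 85 mm and grips with 20 to 120 N. Pads are 22 mm wide; open, the fingers measure 114 mm over their backs; the gripper's body (76 mm by 85 mm) begins 54 mm behind the grasp point. The pads swing forward as they close: fully open they stand 13 mm farther back than shut.
Start: joints at [-0.938, 0.385, 0.008, 0, -1.194, -0.259], TCP at [228.236, -581.814, 204.512] pointing down, gripper open.
Joint ranges: [-3.14, 3.14], [-1.21, 2.06], [-1.07, 1.41], [-3.16, 2.05], [-2.99, -0.16], [-3.1, 3.1]. Speed limits (rad/s): [2.79, 2.79, 3.14, 3.14, 3.14, 3.14].

## Interface

Orientations are given as a unit quaternion [x, y, z, w].
In Python, from bench import telemetry, eyes, arm gives the robot as it stands. The module is installed in compiled form; this text tells all that it offers.
- The arm moves only by the tool move_arm, never from a script. Its argument "deltas" is text: rows parted by semicolons, each of 6 numbers parted by spaces: the shift along the tool's x, y, z in cm, then the turn, a rotation vector about the tool's x, y, z in rad. A call has 1 to 12 rows; each row shifts and turns the commanded pose from where the row before left it, along the tool's axes as they then stand; what a row does not reach is not made up. A row lasts 1/8 s, in which the tool goes at most 62.5 mm and 10.7 degrees, less where a joint would pass 70% of its speed; a pose out of reach is approached as far as the arm can. A call is refused whole if a number of a shift passes 6.25 or a number of a turn 0.188, either way. A call with a gripper value outside its range is refused whole. "grip" is the finger opening in cm, from 0 to 8.54, set as the call begins (left out, the last holds). The fingers move at their own pace and stop on an object; the grip force is fixed at half the most. Time passes only in rows, so rows that do not move let the fingers close. It gives the time, the measured TCP pose, the force and the opening at its end, in the units of the state.
- telemetry.read_state(): the state, without advancing time (a new reading comes with each control period).
- eyes.get_image(name): name is "scene" or "top"; returns a dict with "pixels" (480x640x3 uint8, blue, green, red), "range_z" (480x640 float32, mm along the optical axis (not along the pixel's ray), 0 where there is no reading), "fx", "fy", "cx", "cy" (pixels), "origin" and "orientation" of the camera in the world. Camera axes: x right, y up, looking along -z (the intrinsics and any distortion apply to the point x, -y, -z); pixel columns grow to the right and rows downward; lengths in mm; the calibration is good to about 2 mm. A picture is of the moment at which its call begins.
- arm.job_done(): hands the job in, once; it reports no verdict.
Trained networks look in a picture, given as the dict that the camera call returned (one of the last four; its "shot" number tells which), for a name from the list of things; names that differ only in an ending like _2 or _b are one class to them, and where a whole thing is asked for, a point or a joint stands for the part that bears it (a point fixed in the world has none). Each returns a list of dicts, best first, with "p" (0 to 1); they miss things now and then, are a little off and sometimes report something else, mostly with a low value. They report only what shows in the picture. A call takes as long as a camera call.
- eyes.boxes_of(picture, name): "point" ([x, y, z] in mm, in world coordinates, good to about 4 mm: the middle of the surface that is visible of it).
The state is a dict: "clock": time; "joints": joint angles; "joint_vel": joint speeds; "joint_efforts": joint torques, N m; "position": TCP position; "ee_rot": TCP orientation; "contact_force": force on the tool from outside, world axes, zero at the start; "wrist_torque": the same for the moment, N m; "gripper_width": finger opening in mm.
Only numpy, scipy, OpenCV 4.12 (cv2) and the standard library are available. Lean on these libraries where they do the work, as an engineer would, in place of code of your own. Each camera call takes 0.05 s, during which the arm holds its last target.

## Task

A robot wheel with its bearing standing proud sits on the press's index dial. Leaving the lever locked, turn the dial by one of its black posts until it clicks into its stop with that wheel under the ram; then flip the red safety catch back off the lever, pull the lever down until the bearing is pressed home flush in the wheel, and finish while still holding the lever down, the ram pressing on the bearing. Leave the other things on the bench where they are.

Things in the scene. Friction and masses are not known exactly. Their poses are not given: they have to be found in the camera images.
- press: Dark teal iron bench press, 305 x 270 mm, fixed. Origin on the bench under the ram axis; x to the rear (the column), front is -x; y to the side away from the lever; z up. 'PF' below = this frame, mm. Base x -175..130, y -125..145, z 0..18; column and head x -32..118, y -32..32, head z 135..235, ram rod up to z 283 at the origin. The dial and lever are mounted on it.
- dial (a joint): Turn of the aluminium index dial (200 diameter, top z 45) about the upright axis at PF x -66, y 0 (rad). 0 = wheel under the ram, in its stop. Grows clockwise from above; starts at 0.45 to 1.25. Stays where left (0.08 N m). A spring plunger at the rim (block PF y 119..145, z up to 50) clicks in at 0 and every 120 deg (6 N at a post) and centres the dial from within 0.05.
- post (a point): Centre of the top of the black post opposite the wheel: upright cylinder 14 diameter, 34 tall on the dial (top z 79), 83 from the dial's axis. At dial value q it is at PF x -66 - 83 cos q, y 83 sin q, so straight in front at 0. Two more such posts stand 120 deg to either side. The frame turns with the dial.
- wheel_face (a point): Centre of the upper face (z 68) of the wheel, white with a black tyre, 54 diameter, fixed in its blue nest 66 from the dial's axis, opposite post. z up. The two other blue nests hold only a short steel stub.
- bearing: Steel bearing with an orange seal in the wheel, 22 diameter; origin at the centre of its top face. Starts 6 mm above the wheel's face; bottoms at 0.5 mm. The press fit resists with about 40 N at the ram, and it stays as deep as it was pressed.
- ram: Steel ram over the PF origin; its origin is the centre of the underside of the round nose (20 diameter), z 86 with the lever up. Geared to the lever: down 22 mm per rad. It meets the bearing at lever 0.55 and has it home at 0.80, where the lever comes up hard.
- catch (a joint): Angle of the red safety catch (rad), a hooked arm on the side of the press head. 0 = hook in front of the tooth on the lever's collar, lever blocked; clear of the tooth above 0.3; 1.1 = thrown right back to its stop. Pivot along PF y at x 95, z 208. Stays where left; about 2 N at the tab.
- catch_tab (a point): Middle of the top edge of the catch's upright thumb tab, 71 above the pivot, at PF x 95, y -52, z 279 with the catch on. The tab is 8 thick (x), 24 wide (y), 40 high over the hook arm (14 wide, top z 239), which runs 82 forward of the pivot. Push the tab to the rear (PF +x): it swings back and down about the pivot while the arm rises.
- lever (a joint): Angle of the lever (rad): 0 = up at rest, grows as the handle is pulled down, limit 1.0. Axis along PF y at x 30, z 185. A return spring pulls up with about 4 to 7 N at the ball and lifts the lever when let go; pressing the bearing in takes about 5 N more.
- handle: The lever's steel rod (12 diameter) and black ball, turning with the lever. Origin on the lever's axis at PF x 30, y 0, z 185; the rod runs from there in the plane y -95 to ball.
- ball (a point): Centre of the black ball on the end of the lever, 34 diameter, 200 from the lever's axis, in the plane PF y -95. At lever value q: PF x = 30 - 200 cos(0.698 - q), z = 185 + 200 sin(0.698 - q). So it starts at x -123, z 314 and is at about x -169, z 165 when the bearing is home.
- tray: Grey tray 220 x 160 x 35, origin at the centre of its underside. Bystander.
- spare_wheel0: Spare wheel in the tray, 54 diameter, 18 tall, origin under its centre. Bystander.
- spare_wheel1: Another spare wheel in the tray. Bystander.
- compound: Small white bottle, 38 diameter, 105 tall, origin under its centre. Bystander.
- screwdriver: Screwdriver with a yellow handle, lying. Bystander.
- spanner: Steel spanner, lying. Bystander.
- profile: Dark aluminium profile, 160 x 30 x 30, lying. Bystander.
- spare_bearing: Loose bearing ring, 22 diameter, 7 tall. Bystander.

How it is judged (in metres and radians):
On the way, in this order (a step that is already met when the one before it is completed fails the run):
1. the dial rests in its stop with the wheel under the ram, the catch still on and the lever up (value of joint dial between -0.03 and 0.03 rad and value of joint catch below 0.1 rad and value of joint lever below 0.15 rad), for 0.2 s.
2. the catch is flipped back, the lever still up (value of joint catch above 0.5 rad and value of joint lever below 0.15 rad), for 0.1 s.
3. the lever is down and the bearing is pressed home (value of joint lever above 0.72 rad and z of bearing in the frame of wheel_face below 0.0015 m), for 0.2 s.
At the end, for the whole second after the job is handed in: The dial is in its stop (within 0.03 rad) with the wheel under the ram, the catch is off (beyond 0.5 rad), the bearing is home (less than 1.5 mm proud), and the fingers hold the lever down (beyond 0.72 rad) so that the ram presses on the bearing with more than 10 N (all of step 3 and value of joint dial between -0.03 and 0.03 rad and value of joint catch above 0.5 rad and contact force between ram and bearing above 10 N and contact force between the fingers and handle above 1 N); the arm keeps its last pose, push and grip.
It fails at once if the lever is pulled while the dial is out of its stop (value of joint lever above 0.3 rad and (value of joint dial above 0.06 rad or value of joint dial below -0.06 rad)).
It fails at once if a bystander is moved by more than 3 cm (distance of any of tray, spare_wheel0, spare_wheel1, compound, screwdriver, spanner, profile, spare_bearing from where it was at the start of the episode above 0.03 m).
It also fails if it takes over 67 s, if anything falls off the work surface, if the arm or the gripper's body presses on something with over 40 N, if the wrist force passes 120 N, or if a joint passes its speed limit or range.

## Working session

There is one attempt and no reset: what is moved stays moved. The work goes in short steps, Python scripts to look and compute and a tool call to move; the robot and the scene stay as the last step left them, time stands still between calls to the robot, and variables do not carry over. Pictures are saved under pics/ and viewed, and the job is handed in when it is done.

Besides the shell and the picture viewer there is one more tool, called after "Emit:" as name(argument=value, ...) on one line, values as JSON. move_arm: Moves the arm, as the interface text tells. Its arguments: {"type":"object","properties":{"deltas":{"type":"string"},"grip":{"type":"number"}},"required":["deltas"]}

```bash
mkdir -p pics; cat > h.py <<'E'
import numpy as np, cv2
from bench import telemetry, eyes, arm
from scipy.spatial.transform import Rotation as R
def w(p,u,v,d=None):
    d=p["range_z"][int(v),int(u)] if d is None else d
    c=np.array([(u-p["cx"])/p["fx"]*d,-(v-p["cy"])/p["fy"]*d,-d])
    return R.from_quat(p["orientation"]).apply(c)+np.array(p["origin"])
def proj(p,X):
    c=R.from_quat(p["orientation"]).inv().apply(np.array(X)-np.array(p["origin"]))
    return p["cx"]+p["fx"]*c[0]/-c[2], p["cy"]-p["fy"]*c[1]/-c[2]
E
python3 - <<'E'
from h import *
print(telemetry.read_state())
for n in("scene","top"):
    p=eyes.get_image(n); cv2.imwrite(f"pics/{n}0.png",p["pixels"])
    print(n,{k:p[k] for k in p if k not in("pixels","range_z")})
    for o in("press","post","wheel_face","bearing","ram","catch_tab","ball","handle","compound","tray","dial"):
        print(o,[(np.round(b["point"]),round(b["p"],2)) for b in eyes.boxes_of(p,o)[:4]])
E
```

```text
{'clock': 0.0, 'joints': array([-9.38391140e-01,  3.85526644e-01,  6.62550236e-03, -4.77478310e-04,
       -1.19404054e+00, -2.58577128e-01]), 'joint_vel': array([ 9.57453988e-05,  8.37108148e-04, -2.71826568e-04, -1.30815166e-03,
        2.12360279e-04,  7.02417427e-04]), 'joint_efforts': array([ 1.07329520e-04, -3.92294168e+01,  1.88404101e+01,  4.18628410e+00,
       -4.57893329e-03,  3.68722951e-06]), 'position': array([ 227.99243277, -581.22873851,  203.44279726]), 'ee_rot': array([-1.85740915e-01,  9.82598144e-01,  1.06360064e-03, -2.61975381e-04]), 'contact_force': array([-0.52360202, -0.38071918,  0.27269018]), 'wrist_torque': array([-0.06214104, -0.04175287, -0.04403752]), 'gripper_width': 85.28549057330511}
scene {'fx': 482.48644491136446, 'fy': 482.48644491136446, 'cx': 319.0669111833474, 'cy': 239.8350980012252, 'origin': array([986.47662659, 643.47447172, 934.57662057]), 'orientation': array([0.13215641, 0.38804531, 0.8602626 , 0.30315637]), 'shot': 1}
press [(array([658.,  -1.,  45.]), 0.92), (array([ 296., -385.,    8.]), 0.7), (array([598.,  36.,  47.]), 0.38), (array
[... 856 characters left out ...]
.6605305 , 1513.48404388]), 'orientation': array([ 0.06288894, -0.06623848, -0.70386134,  0.70444067]), 'shot': 2}
press [(array([615.,  -8.,  45.]), 0.65)]
post [(array([581.,  34.,  46.]), 0.79)]
wheel_face [(array([584.,  38.,  45.]), 0.66)]
bearing [(array([ 644., -107.,  235.]), 0.47), (array([581., -44.,  71.]), 0.46), (array([ 291., -385.,    5.]), 0.18)]
ram [(array([630., -26., 281.]), 0.71), (array([ 292., -386.,    7.]), 0.6)]
catch_tab [(array([ 643., -110.,  235.]), 0.67)]
ball [(array([558., -75., 225.]), 0.9)]
handle [(array([557., -69., 226.]), 0.66)]
compound [(array([301., 238.,  71.]), 0.66)]
tray [(array([631., -25., 281.]), 0.34)]
dial [(array([588.,  36.,  41.]), 0.93)]
```

View pics/scene0.png

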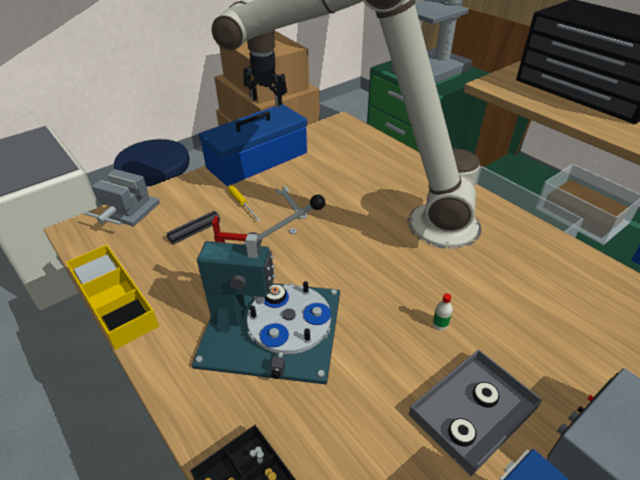

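View pics/top0.png

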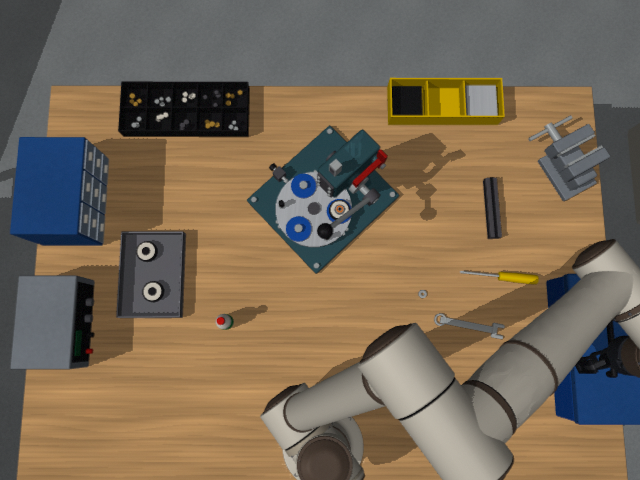

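Scene: press at (265,310), its lever ball at (317,202) and the red catch at (225,230). Top: base corners at about (248,198), (330,127), (400,194), (317,272), and the wheel at (340,209). Next I fit the press frame.

```bash
python3 - <<'E'
from h import *
p=eyes.get_image("top"); s=eyes.get_image("scene")
import pickle; pickle.dump((p,s),open("im0.pkl","wb"))
c=cv2.resize(p["pixels"][110:290,230:420],None,fx=4,fy=4*0.83,interpolation=cv2.INTER_CUBIC); cv2.imwrite("pics/topc.png",c)
c=cv2.resize(s["pixels"][180:390,160:360],None,fx=3,fy=2.85,interpolation=cv2.INTER_CUBIC); cv2.imwrite("pics/scc.png",c)
# base-top points: depth plane z 14..22 teal
for q in(p,s):
    vv,uu=np.mgrid[0:480,0:640]; d=q["range_z"]
    c=np.stack([(uu-q["cx"])/q["fx"]*d,-(vv-q["cy"])/q["fy"]*d,-d],-1).reshape(-1,3)
    X=R.from_quat(q["orientation"]).apply(c)+q["origin"]
    px=q["pixels"].reshape(-1,3).astype(int)
    m=(abs(X[:,2]-18)<7)&(px[:,1]-px[:,2]>12)&(d.ravel()>0)&(np.hypot(X[:,0]-580,X[:,1])<280)
    P=X[m]; print(m.sum(),np.median(P[:,2]))
    r=cv2.minAreaRect(P[:,:2].astype(np.float32)); print(r,cv2.boxPoints(r).round(1).tolist())
E
```

```text
4404 18.250018658795852
((626.6929321289062, -0.715789794921875), (268.656494140625, 303.5285339355469), 43.3085823059082) [[424.79998779296875, 17.600000381469727], [633.0, -203.3000030517578], [828.5, -19.0], [620.2999877929688, 201.89999389648438]]
4868 19.509120112310313
((628.45849609375, -1.5458984375), (270.02777099609375, 302.94140625), 43.343231201171875) [[426.29998779296875, 15.899999618530273], [634.2000122070312, -204.39999389648438], [830.5999755859375, -19.0], [622.7000122070312, 201.3000030517578]]
```

View pics/topc.png

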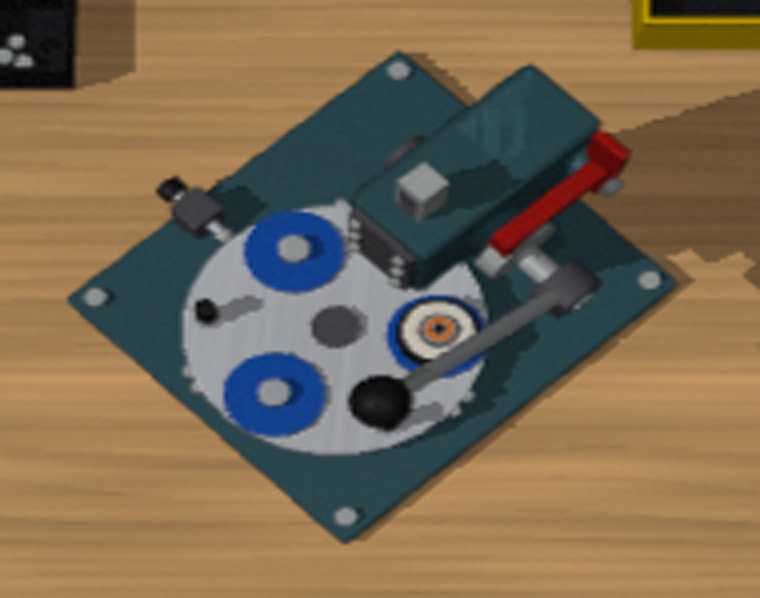

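View pics/scc.png

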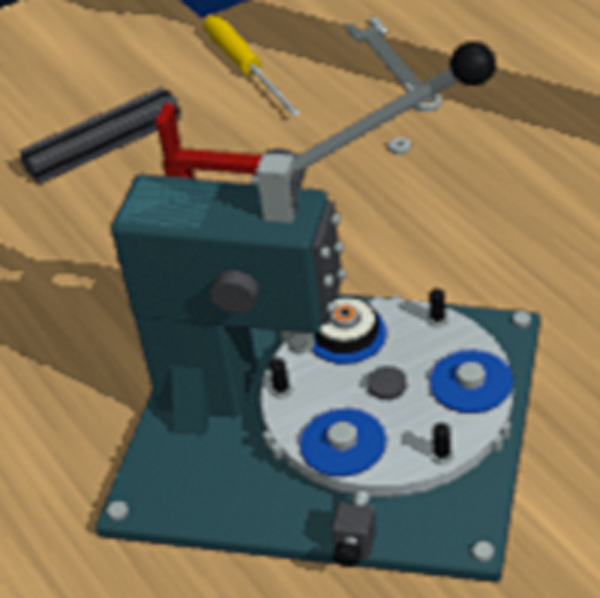

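```bash
cat >> h.py <<'E'
yaw=np.arctan2(-221,208.); ex=np.array([np.cos(yaw),np.sin(yaw)]); ey=np.array([-ex[1],ex[0]])
O=np.array([627.5,-1.1])+22.5*ex-10*ey
def pf2w(a): a=np.asarray(a,float); return np.array([*(O+a[0]*ex+a[1]*ey),a[2]])
def w2pf(X): X=np.asarray(X,float); d=X[:2]-O; return np.array([d@ex,d@ey,X[2]])
E
python3 - <<'E'
from h import *
import pickle; p,s=pickle.load(open("im0.pkl","rb"))
print("O",O,"yaw",yaw)
pts={"ramtop":(0,0,283),"dialc":(-66,0,45),"ball":(-123,-95,314),"tab":(95,-52,279),"home":(-169,-95,165),"c1":(-175,-125,18),"c2":(-175,145,18),"c3":(130,145,18),"c4":(130,-125,18)}
for k,v in pts.items(): print(k,v,pf2w(v).round(),np.round(proj(p,pf2w(v))),np.round(proj(s,pf2w(v))))
# dial angle from wheel
for q,n in((p,"top"),(s,"scene")):
    for u,v in ([(339,209)] if n=="top" else [(274,290)]): print("wheel",w2pf(w(q,u,v)))
    im=q["pixels"].copy()
    for v in pts.values(): cv2.circle(im,tuple(int(round(t)) for t in proj(q,pf2w(v))),1,(255,0,255),-1)
    cv2.imwrite(f"pics/chk_{n}.png",cv2.resize(im[100:400,150:420],None,fx=2.2,fy=2))
    print([(w2pf(b["point"]).round(),round(b["p"],2)) for b in eyes.boxes_of(s,"bearing")[:2]] if 0 else "")
# blue nests
for q in(p,s):
    px=q["pixels"].astype(int); m=((px[...,0]-px[...,2]>70)).astype(np.uint8)
    k,l,st,ce=cv2.connectedComponentsWithStats(m)
    for i in range(1,k):
        if st[i,4]>30:
            X=w2pf(w(q,*ce[i]));
            if abs(X[2]-50)<15: print(st[i,4],ce[i].round(),X.round(1),np.degrees(np.arctan2(X[1],X[0]+66)).round(1),np.hypot(X[1],X[0]+66).round(1))
# arm heights
for u,v in((262,45),(240,28),(300,15)): print(w(s,u,v).round())
E
```

```text
O [635.6387058  -24.33814683] yaw -0.8156919233162234
ramtop (0, 0, 283) [636. -24. 283.] [335. 164.] [252. 238.]
dialc (-66, 0, 45) [590.  24.  45.] [313. 208.] [289. 316.]
ball (-123, -95, 314) [482.   0. 314.] [325. 230.] [318. 203.]
tab (95, -52, 279) [ 663. -129.  279.] [383. 153.] [215. 220.]
home (-169, -95, 165) [451.  34. 165.] [309. 255.] [338. 256.]
c1 (-175, -125, 18) [425.  17.  18.] [316. 273.] [341. 290.]
c2 (-175, 145, 18) [621. 202.  18.] [246. 199.] [327. 382.]
c3 (130, 145, 18) [830. -20.  18.] [329. 124.] [191. 365.]
c4 (130, -125, 18) [ 634. -205.   18.] [400. 195.] [225. 278.]
wheel [-24.43233644 -50.53266246  72.88220599]

wheel [-21.63515269 -46.97207593  78.58133198]

413 [303. 185.] [-46.8  59.4  60.8] 72.1 62.4
624 [565. 399.] [  51.8 -760.7   59.3] -81.2 769.8
103 [278. 302.] [-34.5 -28.   59.2] -41.6 42.1
396 [317. 314.] [-131.6   -3.5   60.2] -176.9 65.7
445 [274. 335.] [-45.2  69.9  59.6] 73.4 72.9
[ 249. -546.  441.]
[ 380. -427.  544.]
[ 278. -319.  579.]
```

The fitted frame projects onto the ram, ball, tab and base corners within about 2 px. The dial is at about 0.83 rad, so the opposite post is near PF (-122, 61), clear of the lever. I'll raise the arm and turn the jaws.

Emit:
move_arm(deltas="0 0 -2.5 0 0 -0.17;0 0 -2.5 0 0 -0.17;0 0 -2.5 0 0 -0.17;0 0 -2.5 0 0 -0.17;0 0 -2.5 0 0 -0.17;0 0 -2.5 0 0 -0.17;0 0 -2.5 0 0 -0.17;0 0 -2.5 0 0 -0.17;0 0 -2.5 0 0 -0.17", grip=4.5)

```text
clock: 2.42
position: [228.2, -581.7, 430.4]
ee_rot: [0.816, -0.578, 0.0, 0.0]
contact_force: [0.2, -1.1, -0.6]
gripper_width: 44.9
```

```bash
cat >> h.py <<'E'
def to(X,ydir=None):
    s=telemetry.read_state(); r=R.from_quat(s["ee_rot"]); P=np.array(s["position"])
    print("t",round(s["clock"],2),"pos",P.round(1),"pf",w2pf(P).round(1),"g",round(s["gripper_width"],1),"F",np.round(s["contact_force"],1),"j",np.round(s["joints"],2))
    Y=r.as_matrix(); print("ydir",np.degrees(np.arctan2(Y[1,1],Y[0,1])).round(1),"zdir",Y[:,2].round(3))
    if X is not None: print("delta tool cm",(r.inv().apply(np.array(X)-P)/10).round(2))
E
python3 - <<'E'
from h import *
a=0.83; X=pf2w((-66-83*np.cos(a),83*np.sin(a),400)); print(X); to(X)
E
```

```text
[596.61516021 106.49037345 400.        ]
t 2.42 pos [ 228.2 -581.7  430.4] pf [ 126.6 -678.7  430.4] g 44.9 F [ 0.2 -1.1 -0.6] j [-0.94  0.34  0.48 -0.   -1.72  1.28]
ydir -160.6 zdir [ 0. -0. -1.]
delta tool cm [-52.67 -57.62   3.04]
```

Emit:
move_arm(deltas="-2 -2.2 0 0 0 0;-4 -4.4 0 0 0 0;-4 -4.4 0 0 0 0;-4 -4.4 0 0 0 0;-4 -4.4 0 0 0 0;-4 -4.4 0 0 0 0;-4 -4.4 0 0 0 0;-4 -4.4 0 0 0 0;-4 -4.4 0 0 0 0;-4 -4.4 0 0 0 0;-4 -4.4 0 0 0 0;-4 -4.4 0 0 0 0")

```text
clock: 3.92
position: [556.6, 20.2, 429.9]
ee_rot: [0.815, -0.58, 0.0, -0.0]
contact_force: [0.8, 0.3, 1.0]
gripper_width: 44.9
```

Emit:
move_arm(deltas="-4 -4.4 0 0 0 0;-2.5 -2.6 0 0 0 0;0 0 0 0 0 0")

```text
clock: 4.3
position: [601.7, 105.0, 427.4]
ee_rot: [0.815, -0.579, -0.001, 0.001]
contact_force: [-0.4, -0.8, -1.1]
gripper_width: 45.3
```

```bash
python3 - <<'E'
from h import *
a=0.83; X=pf2w((-66-83*np.cos(a),83*np.sin(a),120)); to(X)
s=eyes.get_image("scene")
for q in(s,):
    px=q["pixels"].astype(int); m=((px[...,0]-px[...,2]>70)).astype(np.uint8)
    k,l,st,ce=cv2.connectedComponentsWithStats(m)
    for i in range(1,k):
        if st[i,4]>30:
            Y=w2pf(w(q,*ce[i]))
            if abs(Y[2]-50)<15: print(st[i,4],ce[i].round(),Y.round(1),np.degrees(np.arctan2(Y[1],Y[0]+66)).round(1))
im=s["pixels"].copy()
for a in(0.75,.83,.9):
  for k in(0,1,2):
    t=np.pi-a+k*2*np.pi/3
    u,v=proj(s,pf2w((-66+83*np.cos(t),83*np.sin(t),79)))
    print(a,k,round(u,1),round(v,1))
cv2.imwrite("pics/s1.png",im)
cv2.imwrite("pics/s1c.png",cv2.resize(im[270:360,220:350],None,fx=6,fy=6,interpolation=cv2.INTER_NEAREST))
E
```

```text
t 4.3 pos [601.7 105.  427.4] pf [-117.4   64.   427.4] g 45.3 F [-0.4 -0.8 -1.1] j [ 0.44  0.31  0.44 -0.   -1.7  -0.1 ]
ydir -160.7 zdir [-0.003 -0.001 -1.   ]
delta tool cm [-0.3   0.34 30.74]
106 [278. 302.] [-33.9 -29.8  56.5] -42.9
403 [317. 314.] [-131.5   -4.2   59.4] -176.4
448 [274. 335.] [-45.1  69.4  59.2] 73.3
0.75 0 310.7 329.0
0.75 1 302.3 282.2
0.75 2 252.5 311.2
0.83 0 308.3 330.5
0.83 1 304.8 283.0
0.83 2 252.5 309.0
0.9 0 306.0 331.6
0.9 1 306.9 283.8
0.9 2 252.6 307.1
```

View pics/s1.png

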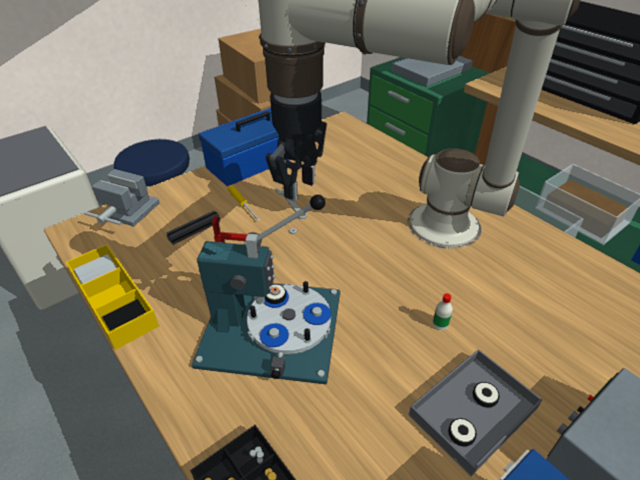

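View pics/s1c.png

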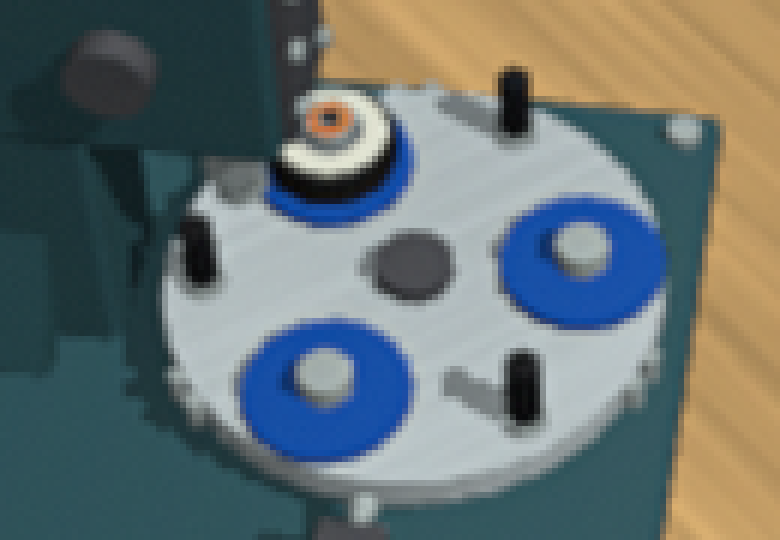

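```bash
python3 - <<'E'
from h import *
s=eyes.get_image("scene")
for u,v in((292,60),(292,40),(292,15),(340,15),(340,40),(400,20),(400,45),(440,30)): print(u,v,w(s,u,v).round())
E
```

```text
292 60 [628. 136. 695.]
292 40 [628. 137. 720.]
292 15 [627. 139. 750.]
340 15 [601. 198. 759.]
340 40 [592. 188. 726.]
400 20 [573. 265. 763.]
400 45 [568. 264. 735.]
440 30 [554. 306. 759.]
```

The wrist's lateral link runs away from the ball (towards +y), so the descent is clear. Going down over the post.

```bash
python3 - <<'E'
from h import *
to(pf2w((-120.8,62.4,53)))
E
```

```text
t 4.4 pos [600.9 102.6 429.3] pf [-116.2   61.7  429.3] g 44.8 F [ 0.  -0.3  0.5] j [ 0.43  0.31  0.44  0.   -1.7  -0.1 ]
ydir -160.9 zdir [-0.001 -0.001 -1.   ]
delta tool cm [-0.46  0.1  37.63]
```

Emit:
move_arm(deltas="-0.4 0.1 3 0 0 0;0 0 4.5 0 0 0;0 0 5 0 0 0;0 0 5 0 0 0;0 0 5 0 0 0;0 0 4 0 0 0;0 0 3 0 0 0;0 0 0 0 0 0")

```text
clock: 5.4
position: [597.0, 104.2, 133.1]
ee_rot: [0.814, -0.581, -0.001, 0.002]
contact_force: [-0.7, -0.5, 1.0]
gripper_width: 45.3
```

```bash
python3 - <<'E'
from h import *
to(pf2w((-120.8,62.4,53)))
s=eyes.get_image("scene")
cv2.imwrite("pics/s2c.png",cv2.resize(s["pixels"][220:370,210:360],None,fx=4,fy=4,interpolation=cv2.INTER_NEAREST))
E
```

```text
t 5.4 pos [597.  104.2 133.1] pf [-120.    60.   133.1] g 45.3 F [-0.7 -0.5  1. ] j [ 0.44  0.41 -0.14 -0.   -1.03 -0.11]
ydir -161.0 zdir [-0.004 -0.002 -1.   ]
delta tool cm [-0.17 -0.22  8.01]
```

View pics/s2c.png

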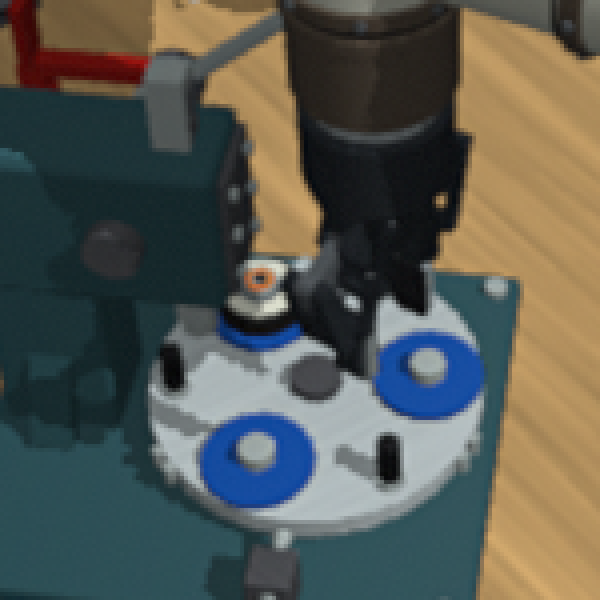

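The fingers (crop ~(390,320)) hang in line over the post (390,455) at z 133, which matches perspective. Descending the rest.

Emit:
move_arm(deltas="-0.1 -0.2 2 0 0 0;0 0 2.5 0 0 0;0 0 2.2 0 0 0;0 0 1.2 0 0 0;0 0 0 0 0 0")

```text
clock: 6.08
position: [600.8, 107.6, 56.3]
ee_rot: [0.814, -0.58, 0.0, -0.0]
contact_force: [0.4, -0.2, 0.2]
gripper_width: 45.0
```

```bash
python3 - <<'E'
from h import *
to(pf2w((-120.8,62.4,53)))
s=eyes.get_image("scene")
cv2.imwrite("pics/s3c.png",cv2.resize(s["pixels"][220:370,210:360],None,fx=4,fy=4,interpolation=cv2.INTER_NEAREST))
E
```

```text
t 6.08 pos [600.8 107.6  56.3] pf [-120.    65.    56.3] g 45.0 F [ 0.4 -0.2  0.2] j [ 0.44  0.5  -0.22  0.   -0.86 -0.11]
ydir -160.9 zdir [ 0.001  0.    -1.   ]
delta tool cm [0.03 0.27 0.33]
```

View pics/s3c.png

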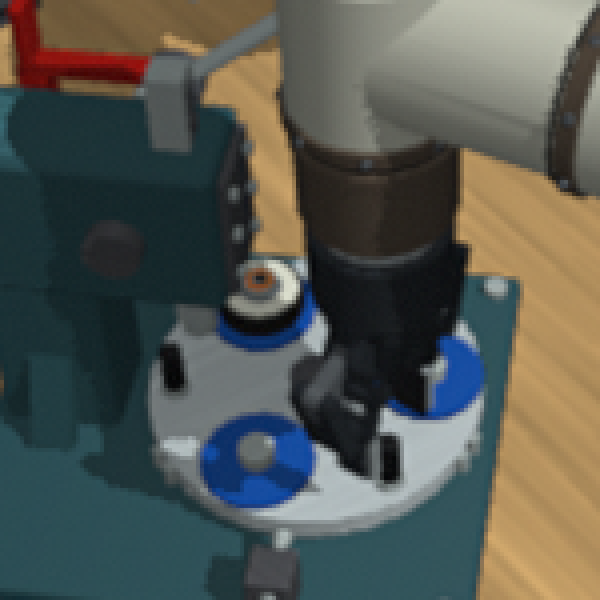

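```bash
python3 - <<'E'
from h import *
s=eyes.get_image("scene"); st=telemetry.read_state(); P=st["position"];M=R.from_quat(st["ee_rot"]).as_matrix()
im=cv2.resize(s["pixels"][270:370,230:350],None,fx=6,fy=6,interpolation=cv2.INTER_NEAREST)
def dot(X,c):
    u,v=proj(s,X); cv2.circle(im,(int((u-230+.5)*6),int((v-270+.5)*6)),3,c,-1)
for z in(0,-10):
  for y in(-22.5,22.5):
    for x in(-11,11): dot(P+M@np.array([x,y,z]),(0,0,255))
dot(P,(0,255,255))
for a,c in((.75,(0,255,0)),(.85,(255,0,255)),(.95,(255,255,0))):
  for k in(0,1,2):
    t=np.pi-a+k*2*np.pi/3
    dot(pf2w((-66+83*np.cos(t),83*np.sin(t),79)),c)
cv2.imwrite("pics/s4c.png",im)
for b in eyes.boxes_of(s,"post"): print(w2pf(b["point"]).round(),b["p"])
# black post depth
for u,v in((307,332),(307,335),(307,338),(308,336)): print(s["pixels"][v,u],w2pf(w(s,u,v)).round(1))
E
```

```text
[-65.  34.  44.] 0.61
[27 25 26] [-120.1   66.8   80.4]
[16 14 15] [-120.1   67.8   71.1]
[11  9  9] [-119.4   66.1   57.8]
[13 11 11] [-122.2   68.    68. ]
```

View pics/s4c.png

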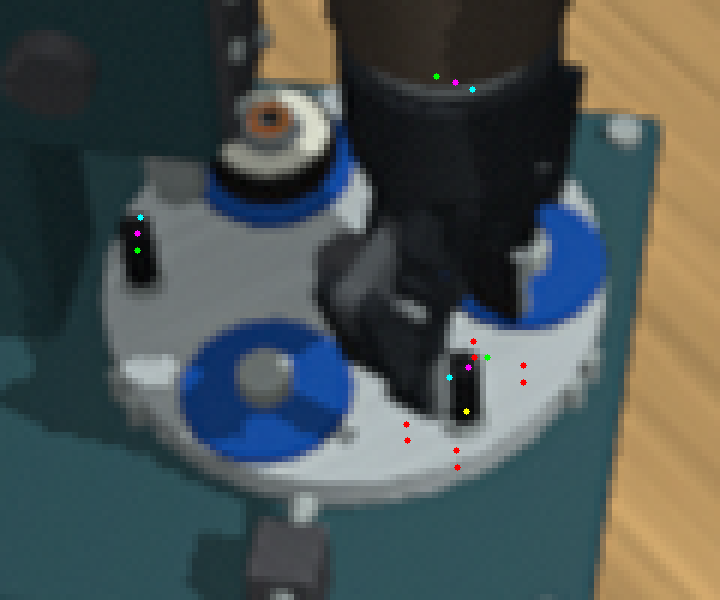

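The post (crop (462,390)) stands between the fingers (tips ~(425,415) and (505,318)), within a few mm. Centre, close, and check the width against 14 mm.

Emit:
move_arm(deltas="0 0.25 0.4 0 0 0;0 0 0 0 0 0;0 0 0 0 0 0;0 0 0 0 0 0;0 0 0 0 0 0;0 0 0 0 0 0;0 0 0 0 0 0;0 0 0 0 0 0", grip=0.5)

```text
clock: 7.22
position: [598.7, 107.1, 52.5]
ee_rot: [0.815, -0.58, 0.001, -0.001]
contact_force: [-0.8, -0.3, 5.8]
gripper_width: 5.2
```

```bash
python3 - <<'E'
from h import *
to(None)
s=eyes.get_image("scene")
cv2.imwrite("pics/s5c.png",cv2.resize(s["pixels"][220:370,210:360],None,fx=4,fy=4,interpolation=cv2.INTER_NEAREST))
# arc plan from current radius/angle
st=telemetry.read_state(); p=w2pf(st["position"]); c=np.array([-66,0]); v=p[:2]-c
print("r",np.hypot(*v),"q",np.pi-np.arctan2(v[1],v[0]))
E
```

```text
t 7.22 pos [598.7 107.1  52.5] pf [-121.    63.2   52.5] g 5.2 F [-0.8 -0.3  5.8] j [ 0.44  0.5  -0.23  0.   -0.84 -0.11]
ydir -160.9 zdir [ 0.002  0.    -1.   ]
r 83.84702555355064 q 0.8546670943191605
```

View pics/s5c.png

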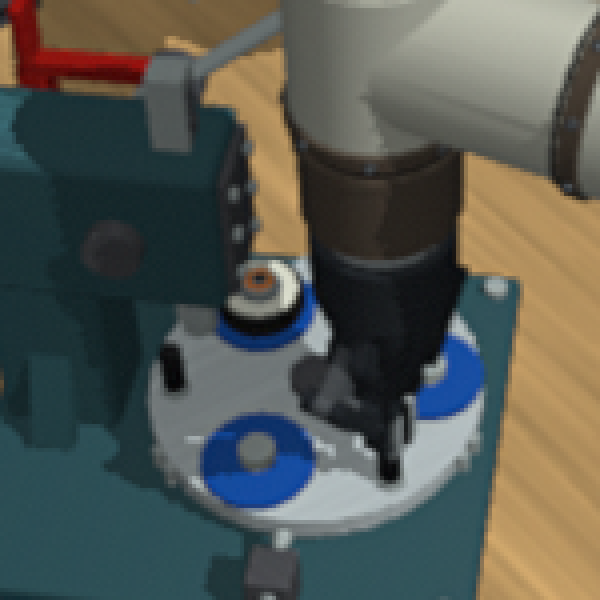

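Opening 5.2 mm: the grasp missed the post. Looking closer.

```bash
python3 - <<'E'
from h import *
s=eyes.get_image("scene")
c=s["pixels"][300:350,280:340].astype(float); c=np.clip((c/255)**.5*255,0,255).astype(np.uint8)
cv2.imwrite("pics/s6c.png",cv2.resize(c,None,fx=12,fy=12,interpolation=cv2.INTER_NEAREST))
for v in range(318,346,2):
    print(v,[tuple(w2pf(w(s,u,v)).round().astype(int)) for u in range(301,316,2)])
E
```

```text
318 [(np.int64(-110), np.int64(73), np.int64(134)), (np.int64(-113), np.int64(69), np.int64(130)), (np.int64(-120), np.int64(80), np.int64(144)), (np.int64(-124), np.int64(83), np.int64(149)), (np.int64(-129), np.int64(84), np.int64(151)), (np.int64(-129), np.int64(61), np.int64(123)), (np.int64(-134), np.int64(63), np.int64(125)), (np.int64(-128), np.int64(4), np.int64(54))]
320 [(np.int64(-110), np.int64(77), np.int64(133)), (np.int64(-115), np.int64(78), np.int64(134)), (np.int64(-118), np.int64(75), np.int64(132)), (np.int64(-124), np.int64(83), np.int64(142)), (np.int64(-127), np.int64(75), np.int64(133)), (np.int64(-129), np.int64(61), np.int64(116)), (np.int64(-133), np.int64(61), np.int64(117)), (np.int64(-129), np.int64(7), np.int64(50))]
322 [(np.int64(-112), np.int64(87), np.int64(139)), (np.int64(-116), np.int64(84), np.int64(135)), (np.int64(-120), np.int64(83), np.int64(134)), (np.int64(-124), np.int64(81), np.int64(134)), (np.int64(-127), np.int64(76), np.int64(128)), (np.int64(-129), np.int64(62), np.int64(110)), (np.int64(-133), np.int64(62), np.int64(111)), (np.int6
[... 3462 characters left out ...]
47)), (np.int64(-111), np.int64(71), np.int64(48)), (np.int64(-115), np.int64(70), np.int64(48)), (np.int64(-119), np.int64(67), np.int64(44)), (np.int64(-124), np.int64(67), np.int64(45)), (np.int64(-129), np.int64(68), np.int64(47)), (np.int64(-133), np.int64(66), np.int64(46)), (np.int64(-137), np.int64(65), np.int64(45))]
344 [(np.int64(-107), np.int64(76), np.int64(47)), (np.int64(-111), np.int64(74), np.int64(44)), (np.int64(-116), np.int64(74), np.int64(46)), (np.int64(-120), np.int64(74), np.int64(46)), (np.int64(-125), np.int64(72), np.int64(45)), (np.int64(-129), np.int64(73), np.int64(46)), (np.int64(-133), np.int64(70), np.int64(44)), (np.int64(-137), np.int64(64), np.int64(36))]
```

View pics/s6c.png

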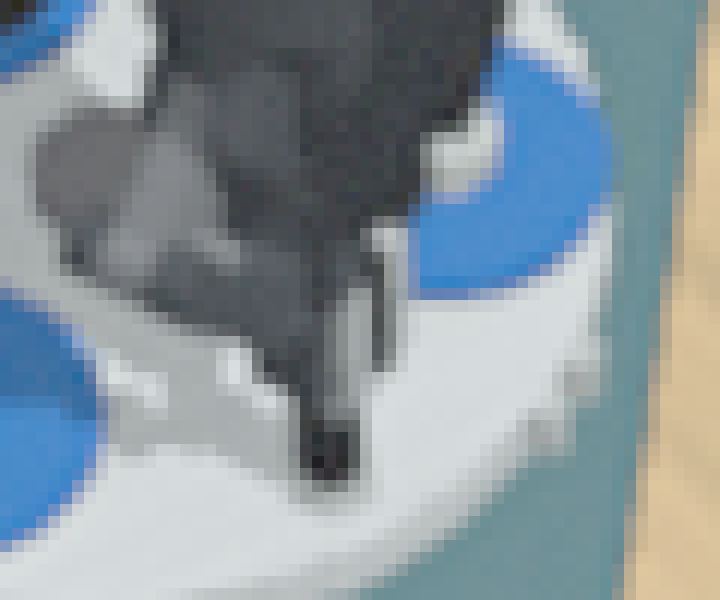

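```bash
python3 - <<'E'
from h import *
import pickle; p,s=pickle.load(open("im0.pkl","rb"))
def cloud(q):
    vv,uu=np.mgrid[0:480,0:640]; d=q["range_z"]
    c=np.stack([(uu-q["cx"])/q["fx"]*d,-(vv-q["cy"])/q["fy"]*d,-d],-1).reshape(-1,3)
    return R.from_quat(q["orientation"]).apply(c)+q["origin"],d.ravel()>0
X,ok=cloud(s); T=np.array([228,-581.2,203.4]); 
m=ok&(np.hypot(X[:,0]-T[0],X[:,1]-T[1])<70)&(X[:,2]>150)
Z=np.sort(X[m][:,2]); print("start lowest",Z[:15].round(), m.sum())
s=eyes.get_image("scene"); X,ok=cloud(s); T=telemetry.read_state()["position"]
m=ok&(np.hypot(X[:,0]-T[0],X[:,1]-T[1])<60)&(X[:,2]>50)
Q=X[m]-T; t=telemetry.read_state(); Q=R.from_quat(t["ee_rot"]).inv().apply(Q)
for z0 in range(-120,6,6):
    k=(Q[:,2]>=z0)&(Q[:,2]<z0+6)
    if k.sum(): print(z0,k.sum(),"x",Q[k,0].min().round(),Q[k,0].max().round(),"y",Q[k,1].min().round(),Q[k,1].max().round())
E
```

```text
start lowest [165. 166. 166. 167. 167. 168. 168. 169. 169. 169. 169. 170. 170. 171.
 172.] 1814
-120 49 x -17.0 14.0 y -60.0 56.0
-114 43 x -17.0 11.0 y -57.0 58.0
-108 30 x -17.0 -8.0 y -53.0 58.0
-102 53 x -17.0 4.0 y -50.0 52.0
-96 44 x -16.0 12.0 y -45.0 47.0
-90 33 x -12.0 13.0 y -41.0 43.0
-84 62 x -13.0 10.0 y -35.0 38.0
-78 22 x -12.0 3.0 y -33.0 26.0
-72 12 x -13.0 -6.0 y -14.0 32.0
-66 13 x -10.0 -5.0 y -15.0 8.0
-60 17 x -11.0 -5.0 y -15.0 16.0
-54 22 x -11.0 -1.0 y -16.0 16.0
-48 20 x -10.0 8.0 y -16.0 17.0
-42 21 x -10.0 8.0 y -15.0 17.0
-36 11 x -10.0 3.0 y -13.0 10.0
-30 1 x -5.0 -5.0 y -6.0 -6.0
-24 4 x -3.0 4.0 y -5.0 -3.0
-18 8 x -4.0 6.0 y -6.0 4.0
-12 10 x -5.0 4.0 y -5.0 3.0
-6 40 x -7.0 60.0 y -38.0 58.0
0 92 x -17.0 59.0 y -42.0 59.0
```

The cloud shows the closed fingers ending about 30 mm above the reported TCP, just on top of the post (Fz 5.8 N agrees, post top z 79). So the real tip sits ~27 mm above the reported z. Raise, open, then descend carefully watching the force.

Emit:
move_arm(deltas="0 0 -1 0 0 0;0 0 0 0 0 0;0 0 0 0 0 0;0 0 0 0 0 0;0 0 0 0 0 0", grip=4.5)

```text
clock: 8.0
position: [597.7, 106.8, 61.2]
ee_rot: [0.814, -0.58, -0.0, 0.0]
contact_force: [0.6, -0.4, 0.3]
gripper_width: 44.6
```

Emit:
move_arm(deltas="0 0 0.8 0 0 0;0 0 0.8 0 0 0;0 0 0.7 0 0 0;0 0 0 0 0 0")

```text
clock: 8.5
position: [597.3, 106.6, 37.5]
ee_rot: [0.814, -0.58, -0.001, 0.001]
contact_force: [-0.2, -0.2, -0.2]
gripper_width: 44.9
```

```bash
cat >> h.py <<'E'
def cloud(q):
    vv,uu=np.mgrid[0:480,0:640]; d=q["range_z"]
    c=np.stack([(uu-q["cx"])/q["fx"]*d,-(vv-q["cy"])/q["fy"]*d,-d],-1).reshape(-1,3)
    return R.from_quat(q["orientation"]).apply(c)+q["origin"],d.ravel()>0
E
python3 - <<'E'
from h import *
to(None); s=eyes.get_image("scene")
c=s["pixels"][290:350,275:347].astype(float); c=np.clip((c/255)**.5*255,0,255).astype(np.uint8)
cv2.imwrite("pics/s7c.png",cv2.resize(c,None,fx=10,fy=10,interpolation=cv2.INTER_NEAREST))
X,ok=cloud(s); t=telemetry.read_state(); T=t["position"]
dark=s["pixels"].reshape(-1,3).max(1)<90
m=ok&dark&(np.hypot(X[:,0]-T[0],X[:,1]-T[1])<60)&(X[:,2]>50)
Q=R.from_quat(t["ee_rot"]).inv().apply(X[m]-T)
for z0 in range(-60,6,5):
    k=(Q[:,2]>=z0)&(Q[:,2]<z0+5)
    if k.sum(): print(z0,k.sum(),np.c_[Q[k,0],Q[k,1]].round().astype(int).tolist()[:14])
E
```

```text
t 8.5 pos [597.3 106.6  37.5] pf [-121.6   61.8   37.5] g 44.9 F [-0.2 -0.2 -0.2] j [ 0.44  0.52 -0.24 -0.   -0.82 -0.11]
ydir -160.9 zdir [-0.002 -0.001 -1.   ]
-60 19 [[8, 25], [5, 25], [3, 22], [-2, 26], [2, 24], [-1, 24], [-4, 24], [-4, 24], [-6, 24], [-9, 23], [-9, 23], [-10, -22], [-5, -27], [-7, -32]]
-55 16 [[8, 25], [7, 24], [5, 25], [-1, 24], [-3, 25], [-6, 24], [-7, 22], [-9, 23], [-10, 22], [-8, -20], [-10, -23], [0, -35], [-4, -33], [-6, -32]]
-50 20 [[8, 24], [5, 24], [3, 25], [5, 24], [2, 24], [0, 25], [4, 22], [0, 25], [-5, 25], [4, 2], [8, -35], [-5, -27], [-10, -23], [5, -35]]
-45 34 [[10, 23], [9, 26], [7, 23], [2, 24], [-2, 26], [4, 23], [2, 24], [-1, 24], [-3, 24], [-1, 23], [-6, 24], [-7, 26], [-9, 23], [5, 3]]
-40 21 [[12, 26], [9, 25], [4, 22], [1, 23], [-2, 25], [-1, 23], [-2, 25], [-5, 25], [-5, 24], [-9, 23], [4, -2], [-1, -5], [-1, -1], [-4, -2]]
-35 11 [[11, 25], [8, 24], [5, 23], [2, 24], [-1, 23], [-2, 25], [0, -5], [-2, -3], [-4, -2], [-2, -7], [-5, -27]]
-30 5 [[12, 26], [-4, 26], [-3, -4], [-4, -3], [-3, -5]]
-25 3 [[0, -4], [-3, -2], [0, -5]]
-20 6 [[55, -8], [46, -13], [-2, -3], [-3, -1], [-1, -6], [-2, -4]]
-15 7 [[59, -7], [58, -4], [52, -9], [-3, -1], [0, -5], [-2, -4], [40, -33]]
```

View pics/s7c.png

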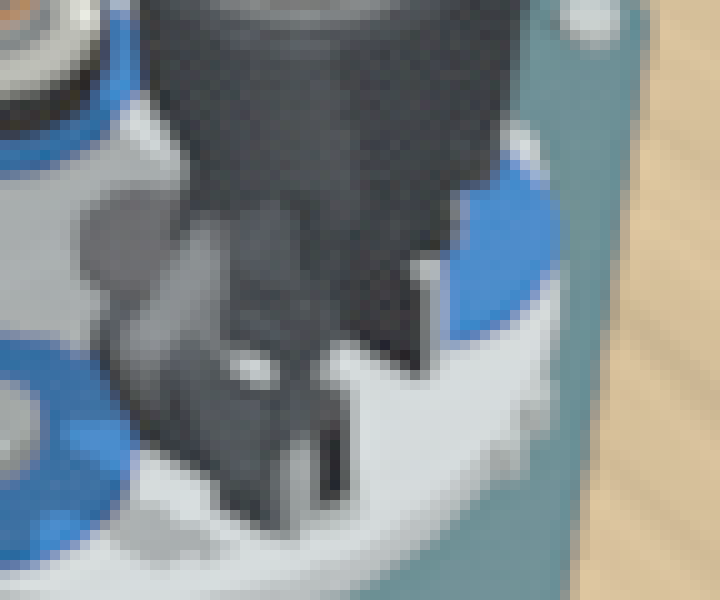

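The post now stands between the pads at about tool (3, -4) mm. Going 9 mm deeper and closing.

Emit:
move_arm(deltas="0.1 -0.3 0.5 0 0 0;0 0 0.4 0 0 0;0 0 0 0 0 0")

```text
clock: 8.93
position: [600.8, 106.8, 29.0]
ee_rot: [0.814, -0.58, -0.0, 0.0]
contact_force: [0.6, -0.0, 0.4]
gripper_width: 45.4
```

Emit:
move_arm(deltas="0 0 0 0 0 0;0 0 0 0 0 0;0 0 0 0 0 0;0 0 0 0 0 0;0 0 0 0 0 0", grip=0.8)

```text
clock: 9.55
position: [600.7, 106.4, 29.7]
ee_rot: [0.814, -0.58, -0.0, 0.001]
contact_force: [-2.1, -4.1, 3.5]
gripper_width: 11.7
```

```bash
python3 - <<'E'
from h import *
to(None)
st=telemetry.read_state(); p=w2pf(st["position"]); c=np.array([-66,0]); v=p[:2]-c
r=np.hypot(*v); q=np.pi-np.arctan2(v[1],v[0]); print("r",r,"q",q)
# arc deltas keeping tool fixed orientation except rotation dq about up per row
M=R.from_quat(st["ee_rot"])
n=12; qs=np.linspace(q,0,n+1); rot=0.35/n
cur=M
pts=[pf2w((-66-r*np.cos(a),r*np.sin(a),0)) for a in qs]
for i in range(n):
    print((cur.inv().apply(pts[i+1]-pts[i])/10).round(2), )
    cur=cur*R.from_rotvec([0,0,-rot])
print(rot)
E
```

```text
t 9.55 pos [600.7 106.4  29.7] pf [-119.1   64.1   29.7] g 11.7 F [-2.1 -4.1  3.5] j [ 0.44  0.53 -0.24  0.   -0.8  -0.11]
ydir -160.9 zdir [-0.001 -0.001 -1.   ]
r 83.29281151294342 q 0.879043243705496
[-0.25  0.56  0.  ]
[-0.22  0.57  0.  ]
[-0.2   0.58  0.  ]
[-0.17  0.58  0.  ]
[-0.15  0.59  0.  ]
[-0.12  0.6   0.  ]
[-0.09  0.6   0.  ]
[-0.07  0.61  0.  ]
[-0.04  0.61  0.  ]
[-0.01  0.61  0.  ]
[0.01 0.61 0.  ]
[0.04 0.61 0.  ]
0.029166666666666664
```

Gripped (11.7 mm). Following the arc.

Emit:
move_arm(deltas="-0.25 0.56 0 0 0 -0.03;-0.22 0.57 0 0 0 -0.03;-0.2 0.58 0 0 0 -0.03;-0.17 0.58 0 0 0 -0.03")

```text
clock: 10.05
position: [577.9, 107.1, 29.7]
ee_rot: [0.849, -0.529, 0.001, -0.002]
contact_force: [4.4, -0.9, -1.2]
gripper_width: 11.6
```

```bash
python3 - <<'E'
from h import *
to(None); s=eyes.get_image("scene")
cv2.imwrite("pics/s8c.png",cv2.resize(s["pixels"][220:370,210:360],None,fx=4,fy=4,interpolation=cv2.INTER_NEAREST))
E
```

```text
t 10.05 pos [577.9 107.1  29.7] pf [-135.3   48.1   29.7] g 11.6 F [ 4.4 -0.9 -1.2] j [ 0.46  0.5  -0.3   0.   -0.77 -0.  ]
ydir -153.9 zdir [ 0.003  0.002 -1.   ]
```

View pics/s8c.png

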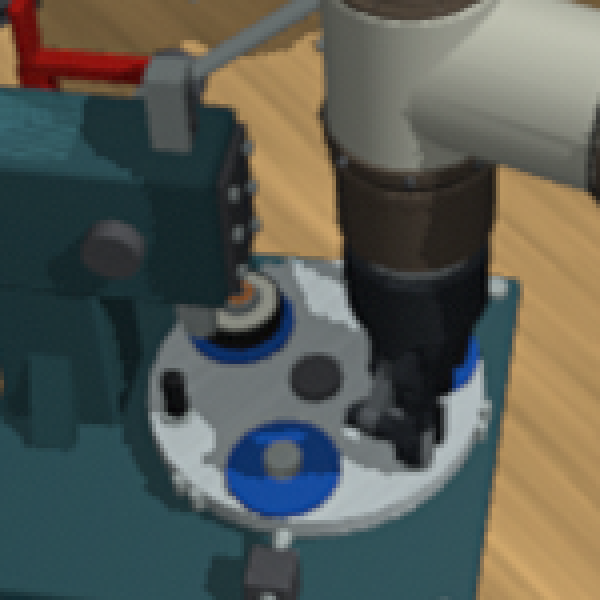

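The dial is turning: the wheel has moved toward the ram and the nest is now at (283,465). Continuing.

Emit:
move_arm(deltas="-0.15 0.59 0 0 0 -0.03;-0.12 0.6 0 0 0 -0.03;-0.09 0.6 0 0 0 -0.03;-0.07 0.61 0 0 0 -0.03;-0.04 0.61 0 0 0 -0.03;-0.01 0.61 0 0 0 -0.03;0 0.4 0 0 0 0;0 0 0 0 0 0")

```text
clock: 11.1
position: [539.9, 94.1, 29.7]
ee_rot: [0.892, -0.451, -0.0, -0.003]
contact_force: [-3.7, 15.8, 0.7]
gripper_width: 11.7
```

```bash
python3 - <<'E'
from h import *
to(None)
p=w2pf(telemetry.read_state()["position"]); print("q",np.arctan2(p[1],-(p[0]+66)),np.hypot(p[1],p[0]+66))
to(pf2w((-149,0,29.7)))
E
```

```text
t 11.1 pos [539.9  94.1  29.7] pf [-151.9   11.5   29.7] g 11.7 F [-3.7 15.8  0.7] j [ 0.47  0.45 -0.4  -0.01 -0.72  0.17]
ydir -143.7 zdir [ 0.002  0.006 -1.   ]
q 0.1331241291966663 86.65016494385041
t 11.1 pos [539.9  94.1  29.7] pf [-151.9   11.5   29.7] g 11.7 F [-3.7 15.8  0.7] j [ 0.47  0.45 -0.4  -0.01 -0.72  0.17]
ydir -143.7 zdir [ 0.002  0.006 -1.   ]
delta tool cm [ 0.42  1.11 -0.01]
```

```bash
python3 - <<'E'
from h import *
s=eyes.get_image("scene"); p=eyes.get_image("top")
cv2.imwrite("pics/s9c.png",cv2.resize(s["pixels"][220:370,210:360],None,fx=4,fy=4,interpolation=cv2.INTER_NEAREST))
cv2.imwrite("pics/t9c.png",cv2.resize(p["pixels"][110:290,230:420],None,fx=3.5,fy=3.3))
px=s["pixels"].astype(int); m=((px[...,0]-px[...,2]>70)).astype(np.uint8)
k,l,st,ce=cv2.connectedComponentsWithStats(m)
for i in range(1,k):
        if st[i,4]>30:
            Y=w2pf(w(s,*ce[i]))
            if abs(Y[2]-50)<15: print(st[i],ce[i].round(),Y.round(1),np.degrees(np.arctan2(Y[1],Y[0]+66)).round(1))
E
```

```text
[297 289  18  21 210] [305. 301.] [-95.7 -48.6  49.7] -121.5
[249 304  27  16 115] [263. 314.] [-7.5 15.8 61.6] 15.1
[280 326  29  23 445] [294. 337.] [-91.5  68.5  58.7] 110.4
```

View pics/s9c.png

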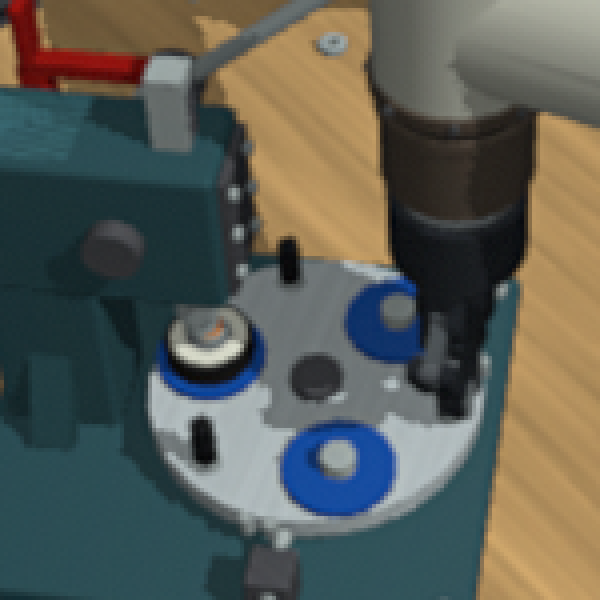

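View pics/t9c.png

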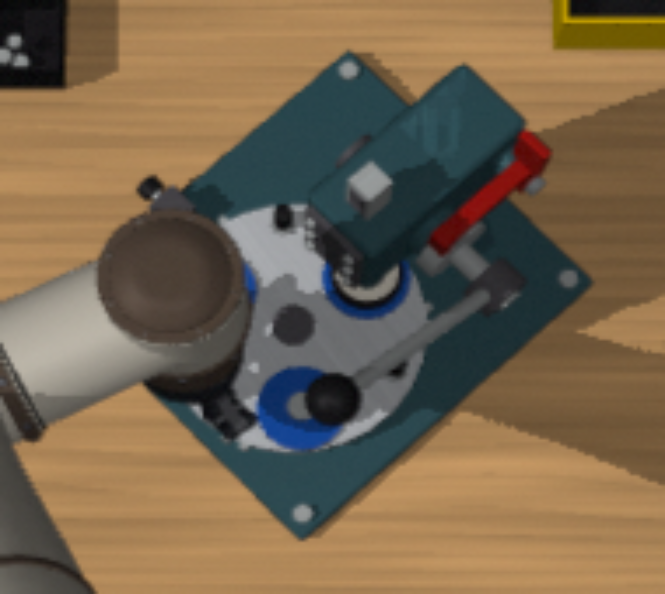

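The dial is at about 0.14 rad, with the wheel nearly under. The side force suggests I hold slightly inward of the true arc, so I finish the arc with a small outward correction.

Emit:
move_arm(deltas="-0.08 0.35 0 0 0 -0.03;-0.04 0.35 0 0 0 -0.03;0 0.3 0 0 0 -0.03;0 0.2 0 0 0 0;0 0 0 0 0 0")

```text
clock: 11.82
position: [530.9, 85.7, 29.8]
ee_rot: [0.912, -0.41, 0.001, -0.002]
contact_force: [1.3, 7.5, 0.0]
gripper_width: 11.6
```

```bash
python3 - <<'E'
from h import *
to(None); F=telemetry.read_state()["contact_force"]; print("Fpf",F[:2]@ex,F[:2]@ey)
p=w2pf(telemetry.read_state()["position"]); print("q",np.arctan2(p[1],-(p[0]+66)),np.hypot(p[1],p[0]+66))
s=eyes.get_image("scene")
cv2.imwrite("pics/s10c.png",cv2.resize(s["pixels"][220:370,210:360],None,fx=4,fy=4,interpolation=cv2.INTER_NEAREST))
px=s["pixels"].astype(int); m=((px[...,0]-px[...,2]>70)).astype(np.uint8)
k,l,st,ce=cv2.connectedComponentsWithStats(m)
for i in range(1,k):
        if st[i,4]>30:
            Y=w2pf(w(s,*ce[i]))
            if abs(Y[2]-50)<15: print(st[i],ce[i].round(),Y.round(1),np.degrees(np.arctan2(Y[1],Y[0]+66)).round(1))
E
```

```text
t 11.82 pos [530.9  85.7  29.8] pf [-151.9   -0.9   29.8] g 11.6 F [1.3 7.5 0. ] j [ 0.46  0.43 -0.43 -0.   -0.71  0.27]
ydir -138.4 zdir [ 0.003  0.003 -1.   ]
Fpf -4.591305434913796 6.115625556380655
q -0.010323123531350582 85.90744900684444
[294 288  23  20 282] [305. 298.] [-96.6 -47.9  59.2] -122.6
[248 307  27  16 123] [262. 317.] [-7.7 23.  60.6] 21.6
[285 324  28  24 448] [298. 336.] [-99.9  64.9  60.2] 117.6
```

View pics/s10c.png

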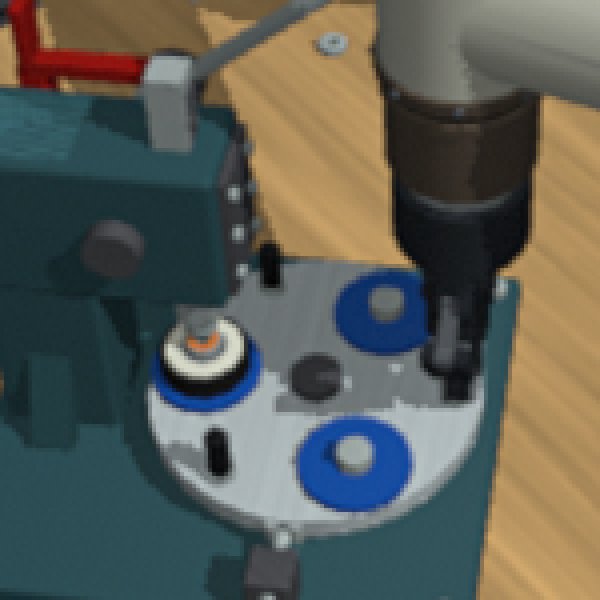

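Emit:
move_arm(deltas="0 0.15 0 0 0 0;0 0.15 0 0 0 0;0 0 0 0 0 0")

```text
clock: 12.25
position: [530.9, 85.6, 29.9]
ee_rot: [0.912, -0.41, 0.003, -0.004]
contact_force: [4.3, 14.3, -5.9]
gripper_width: 11.5
```

```bash
cat > chk.py <<'E'
from h import *
to(None); F=telemetry.read_state()["contact_force"]; print("Fpf",F[:2]@ex,F[:2]@ey)
s=eyes.get_image("scene")
px=s["pixels"].astype(int); m=((px[...,0]-px[...,2]>70)).astype(np.uint8)
k,l,st,ce=cv2.connectedComponentsWithStats(m)
for i in range(1,k):
        if st[i,4]>30:
            Y=w2pf(w(s,*ce[i]))
            if abs(Y[2]-50)<15: print(st[i],ce[i].round(1),Y.round(1),np.degrees(np.arctan2(Y[1],Y[0]+66)).round(1))
im=cv2.resize(s["pixels"][270:370,230:350],None,fx=6,fy=6,interpolation=cv2.INTER_NEAREST)
for a,c in((0,(0,255,0)),(.06,(255,0,255))):
  for k in(1,2):
    t=np.pi-a+k*2*np.pi/3
    u,v=proj(s,pf2w((-66+83*np.cos(t),83*np.sin(t),45))); cv2.circle(im,(int((u-230+.5)*6),int((v-270+.5)*6)),2,c,-1)
cv2.imwrite("pics/chk.png",im)
E
python3 chk.py
```

```text
t 12.25 pos [530.9  85.6  29.9] pf [-151.8   -0.9   29.9] g 11.5 F [ 4.3 14.3 -5.9] j [ 0.46  0.43 -0.43 -0.   -0.7   0.27]
ydir -138.4 zdir [ 0.008  0.006 -1.   ]
Fpf -7.487640859549033 12.960555511877736
[294 288  23  20 283] [305.1 298.3] [-95.5 -53.   53.4] -119.1
[248 307  27  16 122] [262.2 317. ] [-7.3 22.4 59.3] 20.8
[285 324  28  24 446] [298.4 336. ] [-99.2  61.5  55.5] 118.4
```

View pics/chk.png

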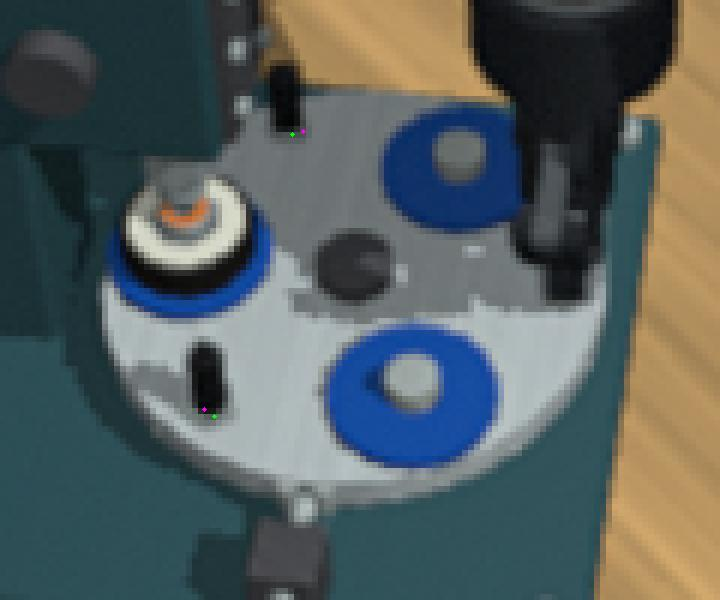

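Pushing further raised the force from 6 to 13 N with no movement, and the posts match the q=0 dots: the dial is in its stop. Relax, release and rise.

Emit:
move_arm(deltas="0.05 -0.25 0 0 0 0;0 0 0 0 0 0")

```text
clock: 12.55
position: [530.9, 85.6, 29.8]
ee_rot: [0.912, -0.41, 0.001, -0.002]
contact_force: [-1.8, 10.3, -0.8]
gripper_width: 11.6
```

Emit:
move_arm(deltas="0 0 0 0 0 0;0 0 0 0 0 0;0 0 0 0 0 0", grip=4)

```text
clock: 12.92
position: [529.4, 82.1, 29.4]
ee_rot: [0.911, -0.412, -0.0, 0.0]
contact_force: [0.0, 0.6, 0.3]
gripper_width: 40.1
```

Emit:
move_arm(deltas="0 0 -2 0 0 0;0 0 -3 0 0 0;0 0 -4 0 0 0;0 0 -5 0 0 0;0 0 -5 0 0 0;0 0 -5 0 0 0;0 0 -5 0 0 0;0 0 -5 0 0 0;0 0 -3 0 0 0;0 0 0 0 0 0", grip=0)

```text
clock: 14.18
position: [530.5, 82.4, 402.1]
ee_rot: [0.911, -0.412, 0.002, -0.002]
contact_force: [0.8, 0.9, -0.5]
gripper_width: -0.2
```

```bash
python3 chk.py; python3 - <<'E'
from h import *
s=eyes.get_image("scene")
m=s["pixels"].astype(int); m=((m[...,2]-m[...,1]>70)&(m[...,2]-m[...,0]>70))
X,ok=cloud(s); k=m.ravel()&ok; Q=np.array([w2pf(x) for x in X[k]]); n=(abs(Q[:,0]-60)<120)&(abs(Q[:,1]+50)<50)
Q=Q[n]; print(len(Q),Q.min(0).round(),Q.max(0).round())
top=Q[Q[:,2]>255]; print("tab",top.mean(0).round(1),top.min(0).round(),top.max(0).round())
to(pf2w((62,-52,400)))
E
```

```text
t 14.18 pos [530.5  82.4 402.1] pf [-149.8   -3.5  402.1] g -0.2 F [ 0.8  0.9 -0.5] j [ 0.46  0.16  0.18  0.   -1.58  0.27]
ydir -138.6 zdir [ 0.005  0.002 -1.   ]
Fpf -0.12149798427666746 1.207112014195623
[294 287  26  22 370] [306.6 297.9] [-100.   -49.1   59.7] -124.6
[248 305  27  18 131] [262.6 316.4] [-8.5 22.8 62.2] 21.7
[284 324  29  24 451] [298.3 335.9] [-100.    65.8   61.5] 117.3
259 [ -4. -63.  73.] [101.  -2. 282.]
tab [ 94.5 -48.3 274.2] [ 91. -63. 256.] [100. -39. 282.]
t 14.28 pos [529.3  82.4 398.6] pf [-150.6   -4.2  398.6] g 0.1 F [-0.3 -0.8 -1.5] j [ 0.46  0.16  0.17 -0.   -1.58  0.27]
ydir -138.6 zdir [-0.002  0.    -1.   ]
delta tool cm [21.4   4.08 -0.16]
```

View pics/chk.png

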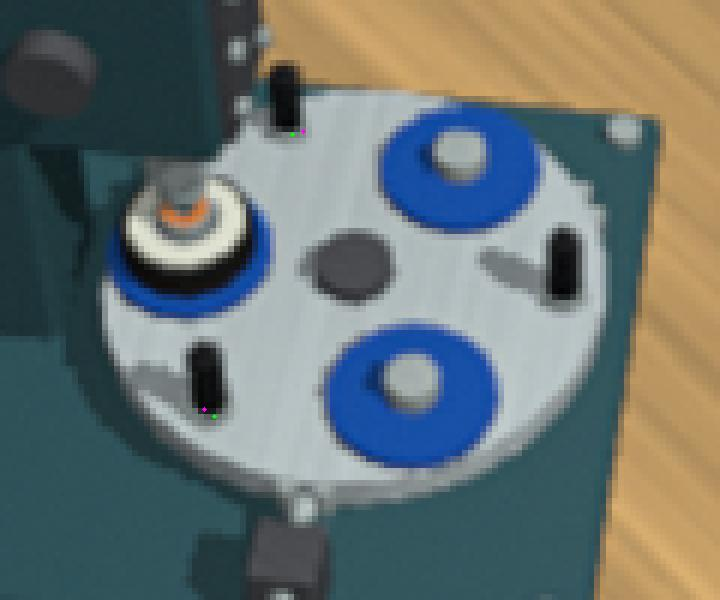

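The dial is in its stop, the wheel's bearing is under the nose, and the posts match q=0. The tab measures about PF (95,-50), top ~280, as given. Moving in front of it.

Emit:
move_arm(deltas="3 0.6 0 0 0 0.01;4.5 0.9 0 0 0 0.01;5 0.9 0 0 0 0.01;5 0.9 0 0 0 0;3.4 0.8 2 0 0 0;0 0 4 0 0 0;0 0 3 0 0 0;0 0 0 0 0 0")

```text
clock: 15.28
position: [631.9, -103.3, 304.8]
ee_rot: [0.905, -0.425, -0.004, 0.002]
contact_force: [0.2, 0.4, 0.6]
gripper_width: 0.3
```

```bash
cat > grip.py <<'E'
from h import *
import sys
to(None); s=eyes.get_image("scene"); X,ok=cloud(s); t=telemetry.read_state(); T=t["position"]
dark=s["pixels"].reshape(-1,3).max(1)<110
m=ok&dark&(np.hypot(X[:,0]-T[0],X[:,1]-T[1])<50)&(X[:,2]>T[2]-20)
Q=np.array([w2pf(x) for x in X[m]])
for z0 in np.arange(T[2]-20,T[2]+80,6):
    k=(Q[:,2]>=z0)&(Q[:,2]<z0+6)
    if k.sum(): print(round(z0),k.sum(),"x",Q[k,0].min().round(),Q[k,0].max().round(),"y",Q[k,1].min().round(),Q[k,1].max().round())
cv2.imwrite("pics/grip%s.png"%sys.argv[1],cv2.resize(s["pixels"][150:330,170:370],None,fx=3.5,fy=3.3,interpolation=cv2.INTER_CUBIC))
E
python3 grip.py 1
```

```text
t 15.28 pos [ 631.9 -103.3  304.8] pf [ 54.9 -56.9 304.8] g 0.3 F [0.2 0.4 0.6] j [ 0.09  0.37  0.24 -0.   -1.44  0.6 ]
ydir -140.3 zdir [-0.01  0.   -1.  ]
330 7 x 47.0 63.0 y -54.0 -51.0
336 15 x 45.0 66.0 y -60.0 -46.0
342 20 x 45.0 62.0 y -56.0 -42.0
348 31 x 45.0 67.0 y -57.0 -42.0
354 24 x 44.0 64.0 y -59.0 -43.0
360 29 x 44.0 63.0 y -58.0 -40.0
366 11 x 44.0 51.0 y -68.0 -43.0
372 10 x 42.0 47.0 y -66.0 -45.0
378 45 x 42.0 65.0 y -84.0 -25.0
384 59 x 41.0 70.0 y -96.0 -20.0
```

View pics/grip1.png

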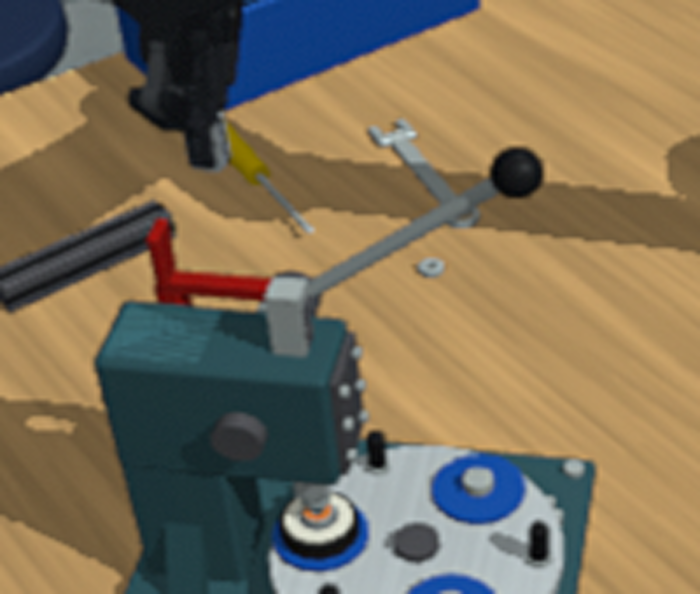

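Finger tips at z≈330 with reported 305 confirm the +26 mm offset. Lower the tips to z≈258, then push the tab to the rear.

Emit:
move_arm(deltas="0 -0.4 2 0 0 0.02;0 0 3 0 0 0.02;0 0 2.2 0 0 0.02;0 0 0 0 0 0;1 0 0 0 0 0")

```text
clock: 15.95
position: [644.1, -108.7, 240.1]
ee_rot: [0.892, -0.451, 0.002, -0.001]
contact_force: [0.6, 0.7, 0.1]
gripper_width: 0.0
```

```bash
python3 grip.py 2
```

```text
t 15.95 pos [ 644.1 -108.7  240.1] pf [ 67.2 -51.7 240.1] g 0.0 F [0.6 0.7 0.1] j [ 0.08  0.41  0.14  0.   -1.29  0.55]
ydir -143.6 zdir [ 0.004 -0.001 -1.   ]
220 14 x 35.0 102.0 y -53.0 -46.0
226 26 x 33.0 101.0 y -51.0 -35.0
232 260 x 25.0 112.0 y -50.0 -2.0
238 55 x 29.0 108.0 y -57.0 -5.0
244 12 x 92.0 99.0 y -57.0 -41.0
250 14 x 90.0 98.0 y -59.0 -40.0
256 9 x 91.0 97.0 y -55.0 -41.0
262 15 x 91.0 98.0 y -59.0 -40.0
268 24 x 61.0 98.0 y -62.0 -40.0
274 41 x 57.0 99.0 y -62.0 -39.0
280 42 x 56.0 99.0 y -62.0 -36.0
286 19 x 56.0 74.0 y -54.0 -38.0
292 26 x 56.0 76.0 y -51.0 -37.0
298 19 x 56.0 75.0 y -52.0 -37.0
304 7 x 54.0 61.0 y -57.0 -39.0
310 27 x 52.0 79.0 y -75.0 -24.0
316 53 x 51.0 80.0 y -84.0 -18.0
```

View pics/grip2.png

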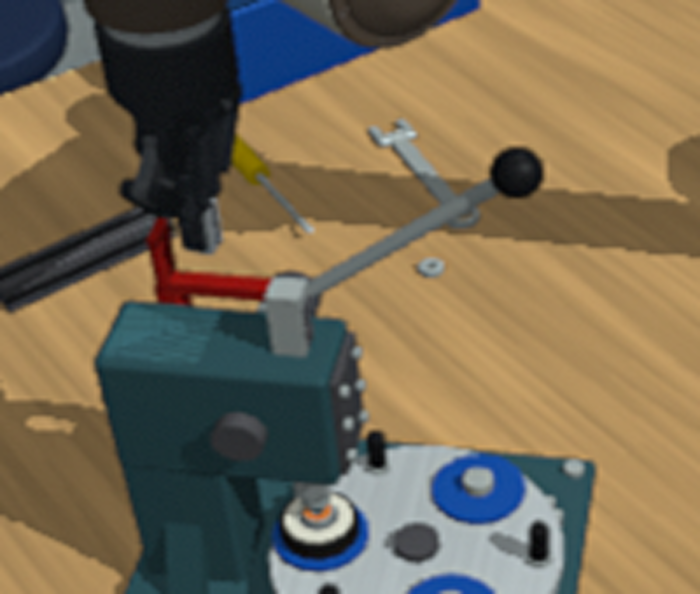

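Emit:
move_arm(deltas="0 0 0.5 0 0 -0.06;0 0 0.4 0 0 -0.06;1 0 0 0 0 0;1 0 0 0 0 0;1 0 0 0 0 0;1 0 0 0 0 0;1 0 0 0 0 0;0 0 0 0 0 0")

```text
clock: 17.0
position: [677.9, -146.2, 228.3]
ee_rot: [0.917, -0.398, 0.0, 0.0]
contact_force: [0.6, -0.2, 0.3]
gripper_width: -0.0
```

```bash
python3 grip.py 3
```

```text
t 17.0 pos [ 677.9 -146.2  228.3] pf [117.7 -52.8 228.3] g -0.0 F [ 0.6 -0.2  0.3] j [ 0.02  0.49  0.24  0.   -1.32  0.73]
ydir -136.9 zdir [ 0.001 -0.001 -1.   ]
220 10 x 99.0 114.0 y -55.0 -46.0
226 8 x 100.0 113.0 y -50.0 -45.0
232 129 x 77.0 120.0 y -56.0 -3.0
238 29 x 88.0 124.0 y -55.0 -10.0
244 32 x 80.0 128.0 y -56.0 -42.0
250 34 x 70.0 135.0 y -57.0 -42.0
256 33 x 67.0 140.0 y -59.0 -39.0
262 53 x 69.0 140.0 y -60.0 -40.0
268 30 x 68.0 135.0 y -58.0 -40.0
274 25 x 106.0 126.0 y -58.0 -37.0
280 24 x 106.0 128.0 y -59.0 -38.0
286 20 x 106.0 123.0 y -65.0 -39.0
292 5 x 105.0 108.0 y -62.0 -43.0
298 18 x 104.0 126.0 y -66.0 -23.0
304 53 x 104.0 130.0 y -90.0 -19.0
```

View pics/grip3.png

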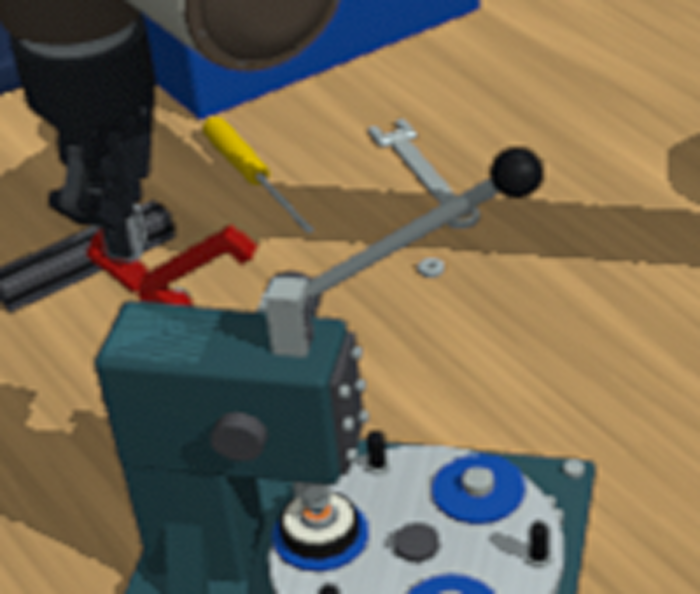

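The catch is flipped back (~0.6 rad, arm raised at crop (240,240)). A bit more, then lift away.

Emit:
move_arm(deltas="0.8 0 0 0 0 0;0.7 0 0 0 0 0;0 0 0 0 0 0;0 0 -3 0 0 0;0 0 -5 0 0 0;0 0 -5 0 0 0;0 0 -4 0 0 0;0 0 0 0 0 0")

```text
clock: 18.05
position: [688.3, -156.7, 403.5]
ee_rot: [0.917, -0.398, 0.005, -0.001]
contact_force: [0.6, -0.4, -0.4]
gripper_width: 0.0
```

```bash
python3 grip.py 4;  python3 - <<'E'
from h import *
to(pf2w((-123,-95,420)))
s=eyes.get_image("scene"); X,ok=cloud(s); d=s["pixels"].reshape(-1,3).max(1)<70
c=pf2w((-123,-95,314)); m=ok&d&(np.linalg.norm(X-c,axis=1)<35)
Q=np.array([w2pf(x) for x in X[m]])
from scipy.optimize import least_squares
r=least_squares(lambda c:np.linalg.norm(Q-c,axis=1)-17,[-123,-95,314],loss="soft_l1"); print("ball",r.x.round(1),len(Q))
E
```

```text
t 18.05 pos [ 688.3 -156.7  403.5] pf [132.5 -52.3 403.5] g 0.0 F [ 0.6 -0.4 -0.4] j [ 0.01  0.5   0.66  0.   -1.73  0.75]
ydir -136.9 zdir [ 0.009 -0.001 -1.   ]
428 6 x 125.0 144.0 y -51.0 -46.0
434 17 x 121.0 141.0 y -53.0 -40.0
440 36 x 121.0 143.0 y -56.0 -38.0
446 28 x 120.0 144.0 y -57.0 -36.0
452 33 x 120.0 139.0 y -61.0 -37.0
458 39 x 121.0 143.0 y -55.0 -38.0
464 25 x 120.0 139.0 y -67.0 -38.0
470 15 x 119.0 125.0 y -61.0 -40.0
476 51 x 118.0 143.0 y -79.0 -21.0
t 18.1 pos [ 687.8 -156.2  400.5] pf [131.7 -52.4 400.5] g -0.4 F [ 0.7  0.2 -0.5] j [ 0.01  0.5   0.66  0.   -1.73  0.75]
ydir -136.9 zdir [ 0.004 -0.    -1.   ]
delta tool cm [-25.46   4.31  -2.05]
ball [-122.1  -97.7  315.4] 176
```

View pics/grip4.png

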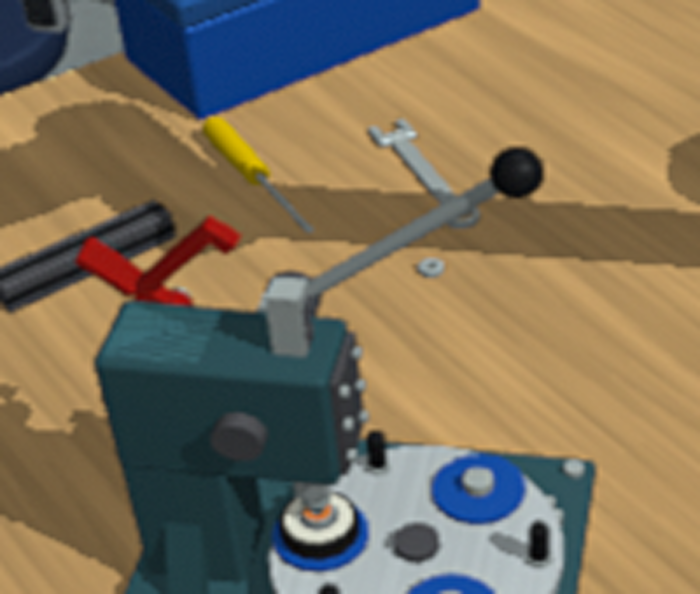

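Catch well back, lever still up, ball at PF (-122,-97.5,315). Moving over it with the fingers open.

Emit:
move_arm(deltas="-3.4 0.65 0 0 0 0;-5 0.9 0 0 0 0;-5 0.9 0 0 0 0;-5 0.9 0 0 0 0;-4.5 0.8 0 0 0 0;-2.5 0.35 0 0 0 0;0 0 0 0 0 0;0 0 2 0 0 0;0 0 0 0 0 0", grip=7)

```text
clock: 19.27
position: [480.3, -2.0, 376.1]
ee_rot: [0.917, -0.398, -0.002, 0.002]
contact_force: [0.1, -0.0, 0.4]
gripper_width: 70.1
```

```bash
python3 grip.py 5;  python3 - <<'E'
from h import *
to(pf2w((-122,-97,268)))
E
```

```text
t 19.27 pos [480.3  -2.  376.1] pf [-122.7  -97.8  376.1] g 70.1 F [ 0.1 -0.   0.4] j [ 0.33  0.06  0.   -0.   -1.52  0.42]
ydir -136.9 zdir [-0.005 -0.001 -1.   ]
411 18 x -131.0 -112.0 y -136.0 -56.0
417 28 x -131.0 -112.0 y -136.0 -50.0
423 36 x -131.0 -113.0 y -136.0 -48.0
429 30 x -131.0 -112.0 y -135.0 -49.0
435 25 x -131.0 -113.0 y -134.0 -48.0
441 32 x -131.0 -111.0 y -135.0 -48.0
447 5 x -131.0 -123.0 y -133.0 -50.0
453 3 x -135.0 -133.0 y -138.0 -58.0
t 19.32 pos [480.9  -2.1 377.3] pf [-122.2  -97.4  377.3] g 69.9 F [-0.2  0.3  0.6] j [ 0.33  0.06  0.01  0.   -1.52  0.42]
ydir -136.9 zdir [-0.003 -0.001 -1.   ]
delta tool cm [ 0.03 -0.07 10.93]
```

View pics/grip5.png

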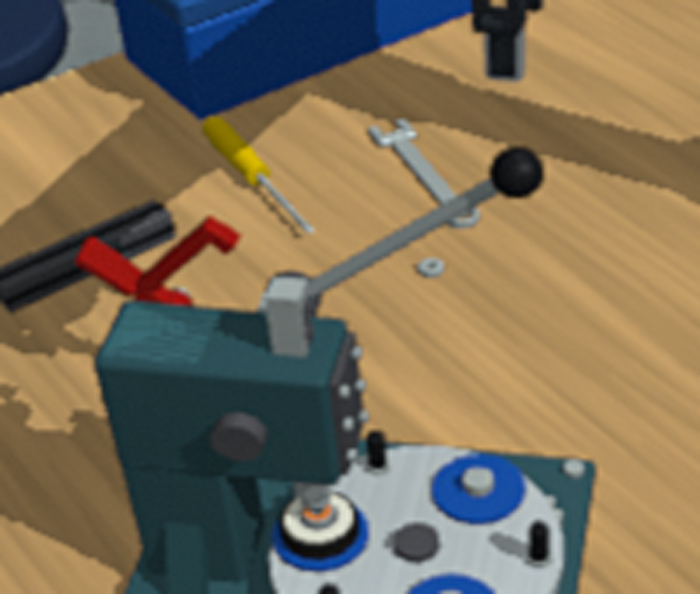

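Centred over the ball. Descend and grip.

Emit:
move_arm(deltas="0 -0.05 2 0 0 0;0 0 3 0 0 0;0 0 3 0 0 0;0 0 2.2 0 0 0;0 0 0.7 0 0 0;0 0 0 0 0 0")

```text
clock: 20.08
position: [481.8, -1.4, 269.9]
ee_rot: [0.918, -0.398, 0.0, 0.0]
contact_force: [-0.3, 0.0, 0.5]
gripper_width: 69.9
```

Emit:
move_arm(deltas="0 0 0 0 0 0;0 0 0 0 0 0;0 0 0 0 0 0;0 0 0 0 0 0;0 0 0 0 0 0;0 0 0 0 0 0", grip=2)

```text
clock: 20.82
position: [481.9, -1.0, 270.7]
ee_rot: [0.918, -0.397, 0.001, -0.001]
contact_force: [-1.6, 2.1, 5.5]
gripper_width: 31.3
```

```bash
python3 grip.py 6;  python3 - <<'E'
from h import *
st=telemetry.read_state(); r=R.from_quat(st["ee_rot"])
f=lambda q: pf2w((30-200*np.cos(.698-q),-95,185+200*np.sin(.698-q)))
qs=np.linspace(0,.8,13)
for i in range(12): print(round(qs[i+1],3),(r.inv().apply(f(qs[i+1])-f(qs[i]))/10).round(2))
E
```

```text
t 20.82 pos [481.9  -1.  270.7] pf [-122.4  -95.9  270.7] g 31.3 F [-1.6  2.1  5.5] j [ 0.34  0.09 -0.22  0.   -1.26  0.42]
ydir -136.8 zdir [ 0.003  0.001 -1.   ]
269 5 x -79.0 -73.0 y -94.0 -91.0
275 10 x -84.0 -73.0 y -93.0 -90.0
281 20 x -95.0 -75.0 y -97.0 -89.0
287 16 x -98.0 -80.0 y -95.0 -90.0
293 18 x -106.0 -88.0 y -96.0 -89.0
299 24 x -129.0 -95.0 y -96.0 -72.0
305 20 x -133.0 -102.0 y -97.0 -68.0
311 29 x -137.0 -107.0 y -117.0 -65.0
317 36 x -137.0 -111.0 y -120.0 -66.0
323 41 x -136.0 -112.0 y -120.0 -65.0
329 22 x -133.0 -115.0 y -122.0 -67.0
335 1 x -128.0 -128.0 y -67.0 -67.0
341 4 x -135.0 -125.0 y -119.0 -69.0
347 34 x -136.0 -110.0 y -116.0 -49.0
0.067 [-0.82  0.    1.05]
0.133 [-0.75  0.    1.1 ]
0.2 [-0.68  0.    1.15]
0.267 [-0.6   0.    1.19]
0.333 [-0.52  0.    1.23]
0.4 [-0.44  0.    1.26]
0.467 [-0.35  0.    1.29]
0.533 [-0.26  0.    1.31]
0.6 [-0.18  0.    1.32]
0.667 [-0.09  0.    1.33]
0.733 [0.   0.   1.33]
0.8 [0.09 0.   1.33]
```

View pics/grip6.png

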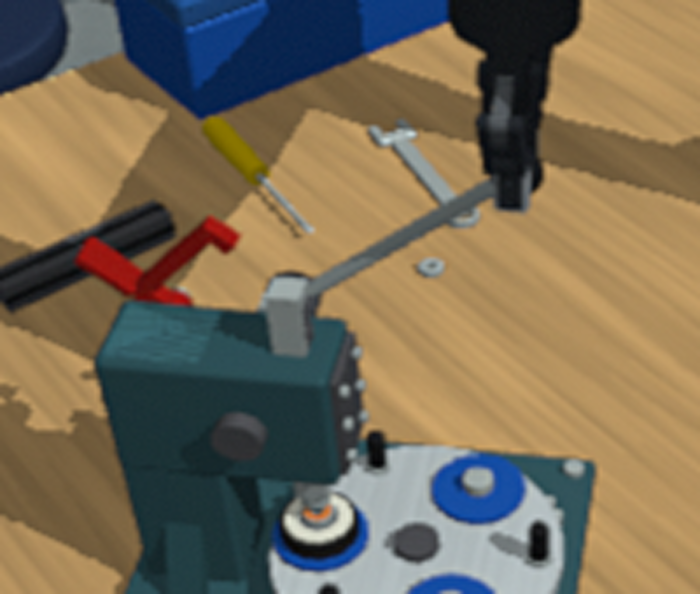

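Ball gripped (31 mm). Pulling down along its arc.

Emit:
move_arm(deltas="-0.82 0 1.05 0 0 0;-0.75 0 1.1 0 0 0;-0.68 0 1.15 0 0 0;-0.6 0 1.2 0 0 0;-0.52 0 1.23 0 0 0;-0.44 0 1.26 0 0 0;0 0 0 0 0 0")

```text
clock: 21.75
position: [455.5, 27.0, 200.5]
ee_rot: [0.918, -0.397, 0.001, -0.0]
contact_force: [-3.5, 0.4, 9.1]
gripper_width: 31.1
```

```bash
python3 grip.py 7 | head -3
```

```text
t 21.75 pos [455.5  27.  200.5] pf [-160.8  -96.   200.5] g 31.1 F [-3.5  0.4  9.1] j [ 0.42  0.1  -0.39  0.   -1.08  0.34]
ydir -136.8 zdir [ 0.002  0.    -1.   ]
223 1 x -161.0 -161.0 y -77.0 -77.0
```

View pics/grip7.png

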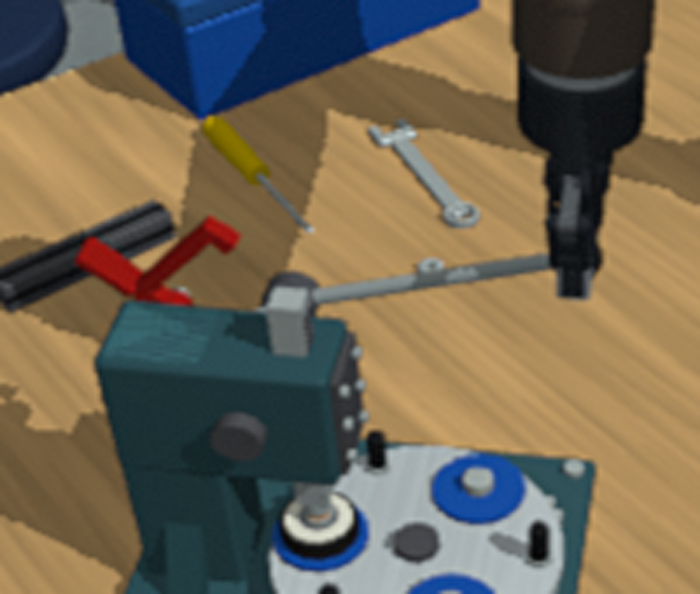

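The lever is at about 0.4, ball held, ram coming down. Continuing.

Emit:
move_arm(deltas="-0.35 0 1.29 0 0 0;-0.26 0 1.31 0 0 0;-0.18 0 1.32 0 0 0;-0.09 0 1.33 0 0 0;0 0 1.33 0 0 0;0 0 0 0 0 0")

```text
clock: 22.55
position: [450.9, 32.0, 135.4]
ee_rot: [0.918, -0.397, 0.002, 0.001]
contact_force: [1.0, -4.5, 10.0]
gripper_width: 31.4
```

```bash
python3 grip.py 8 | head -3
```

```text
t 22.55 pos [450.9  32.  135.4] pf [-167.6  -96.   135.4] g 31.4 F [ 1.  -4.5 10. ] j [ 0.44  0.16 -0.5   0.   -0.91  0.32]
ydir -136.8 zdir [ 0.003 -0.003 -1.   ]
158 1 x -161.0 -161.0 y -79.0 -79.0
```

View pics/grip8.png

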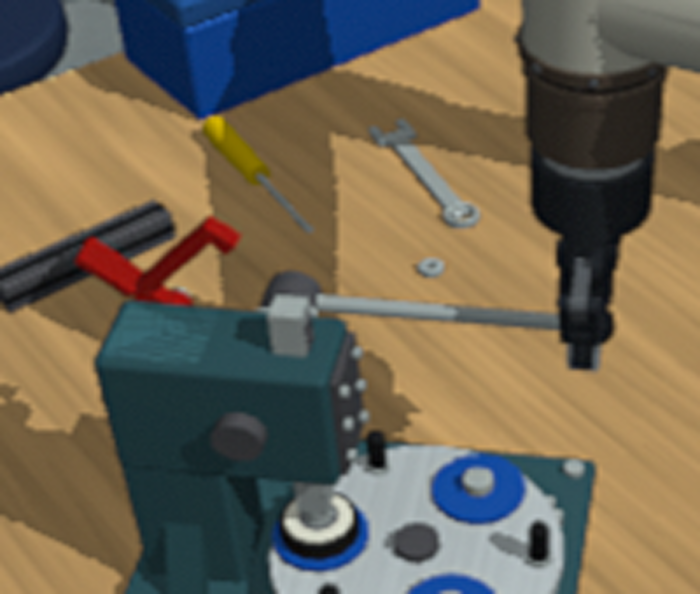

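Emit:
move_arm(deltas="0.04 0 0.6 0 0 0;0.05 0 0.6 0 0 0;0 0 0 0 0 0")

```text
clock: 22.98
position: [451.3, 31.7, 123.7]
ee_rot: [0.918, -0.397, 0.002, -0.0]
contact_force: [-1.7, -2.9, 12.0]
gripper_width: 31.0
```

Emit:
move_arm(deltas="0.05 0 0.4 0 0 0;0.05 0 0.4 0 0 0;0 0 0 0 0 0;0 0 0 0 0 0")

```text
clock: 23.48
position: [451.9, 30.9, 115.9]
ee_rot: [0.918, -0.397, 0.002, 0.0]
contact_force: [-0.9, -3.4, 11.6]
gripper_width: 31.0
```

Emit:
move_arm(deltas="0.05 0 0.4 0 0 0;0 0 0 0 0 0")

```text
clock: 23.72
position: [452.1, 30.6, 111.8]
ee_rot: [0.918, -0.397, 0.002, 0.0]
contact_force: [-0.9, -1.4, 11.6]
gripper_width: 31.1
```

```bash
python3 grip.py 9 | head -3; python3 - <<'E'
from h import *
s=eyes.get_image("scene")
cv2.imwrite("pics/ram9.png",cv2.resize(s["pixels"][280:340,230:300],None,fx=9,fy=9,interpolation=cv2.INTER_CUBIC))
E
```

```text
t 23.73 pos [452.1  30.6 111.8] pf [-165.8  -96.   111.8] g 31.1 F [-0.9 -1.4 11.6] j [ 0.43  0.19 -0.53  0.   -0.84  0.32]
ydir -136.8 zdir [ 0.003 -0.002 -1.   ]
140 3 x -174.0 -155.0 y -78.0 -75.0
```

View pics/grip9.png

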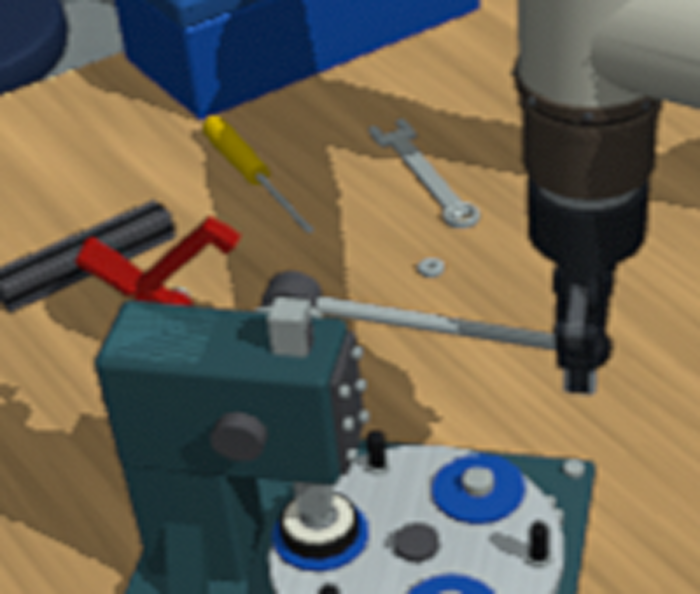

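View pics/ram9.png

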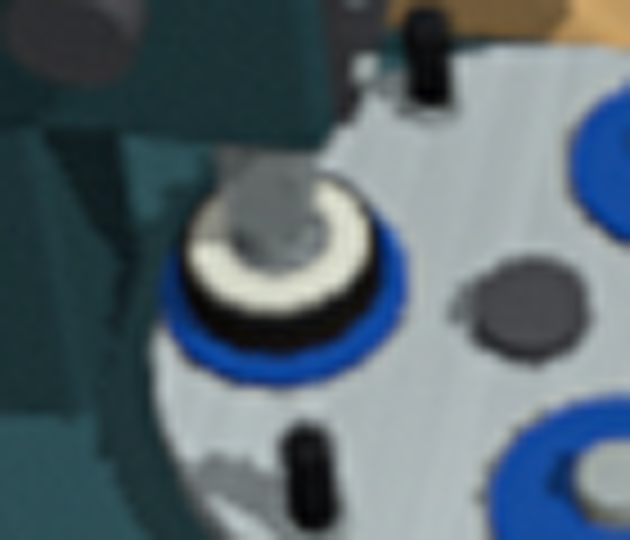

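```bash
cat > lev.py <<'E'
from h import *
s=eyes.get_image("scene"); X,ok=cloud(s)
Q=(X-np.array([*O,0])); Q=np.c_[Q[:,:2]@ex,Q[:,:2]@ey,Q[:,2]]
k=ok&(abs(Q[:,1]+95)<14)&(Q[:,0]>-140)&(Q[:,0]<-10)&(Q[:,2]>140)&(Q[:,2]<330)
P=Q[k]; a=np.polyfit(P[:,0],P[:,2],1); 
for _ in range(3):
    e=P[:,2]-np.polyval(a,P[:,0]); P=P[abs(e)<8]; a=np.polyfit(P[:,0],P[:,2],1)
print("n",len(P),"slope q",.698-np.arctan(-a[0]),"z at x30",np.polyval(a,30),"resid",np.std(P[:,2]-np.polyval(a,P[:,0])))
zz=np.polyval(a,-100); print("q from height (surface+~5)",.698-np.arctan2(zz-4-185,130))
to(None)
E
python3 lev.py
```

```text
n 91 slope q 0.6640811964619107 z at x30 179.0860232390265 resid 2.2267342239241756
q from height (surface+~5) 0.7403042877378265
t 23.88 pos [452.2  30.6 111.9] pf [-165.8  -96.   111.9] g 31.0 F [-0.9 -2.4 12.7] j [ 0.43  0.19 -0.53  0.   -0.84  0.32]
ydir -136.8 zdir [ 0.003 -0.002 -1.   ]
```

```bash
cat > lev2.py <<'E'
from h import *
import sys
s=eyes.get_image("scene")
im=cv2.resize(s["pixels"][220:290,240:360],None,fx=6,fy=6,interpolation=cv2.INTER_NEAREST)
for q,c in((.65,(0,255,0)),(.75,(255,0,255)),(.85,(0,255,255))):
  for r in(40,80,120,160,200):
    u,v=proj(s,pf2w((30-r*np.cos(.698-q),-95,185+r*np.sin(.698-q)))); cv2.circle(im,(int((u-240+.5)*6),int((v-220+.5)*6)),2,c,-1)
cv2.imwrite("pics/lev%s.png"%sys.argv[1],im)
E
python3 lev2.py 1
```

```text
(no output)
```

View pics/lev1.png

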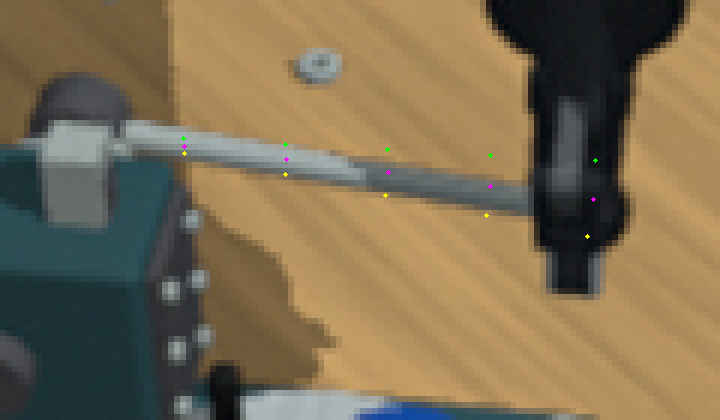

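Lever reads about 0.79–0.82 from the slope, but the force has not risen yet. Pushing further to find the hard stop.

Emit:
move_arm(deltas="0.05 0 0.4 0 0 0;0.05 0 0.4 0 0 0;0 0 0 0 0 0;0 0 0 0 0 0")

```text
clock: 24.42
position: [453.0, 29.8, 104.8]
ee_rot: [0.918, -0.397, 0.002, 0.0]
contact_force: [-2.5, -2.7, 18.6]
gripper_width: 31.0
```

```bash
python3 lev.py; python3 lev2.py 2
```

```text
n 95 slope q 0.7256754463082933 z at x30 181.5005344292636 resid 2.436321218352426
q from height (surface+~5) 0.7831642148112085
t 24.48 pos [453.   29.8 104.8] pf [-164.6  -95.9  104.8] g 31.2 F [-4.5 -2.6 18.3] j [ 0.43  0.2  -0.54  0.   -0.83  0.32]
ydir -136.7 zdir [ 0.003 -0.002 -1.   ]
```

View pics/lev2.png

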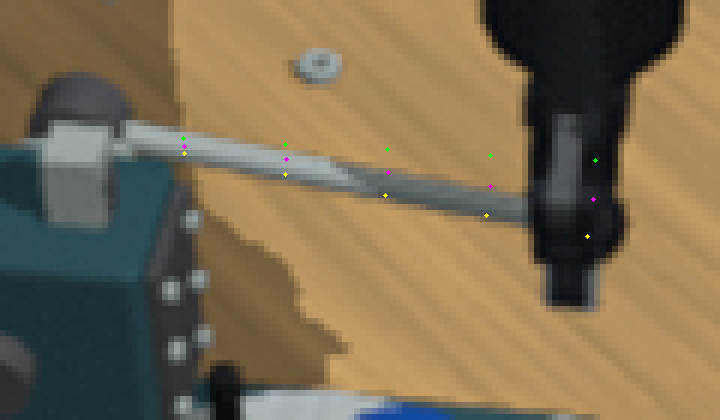

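Emit:
move_arm(deltas="0.03 0 0.3 0 0 0;0 0 0 0 0 0;0 0 0 0 0 0")

```text
clock: 24.9
position: [453.3, 29.5, 102.1]
ee_rot: [0.918, -0.396, 0.002, 0.0]
contact_force: [-5.3, -3.7, 20.2]
gripper_width: 31.2
```

```bash
python3 lev.py; python3 lev2.py 3;python3 grip.py 10 | head -1; python3 - <<'E'
from h import *
s=eyes.get_image("scene")
cv2.imwrite("pics/ram10.png",cv2.resize(s["pixels"][280:340,230:300],None,fx=9,fy=9,interpolation=cv2.INTER_CUBIC))
E
```

```text
n 88 slope q 0.7453340854259879 z at x30 182.0820631863016 resid 2.4331407617517415
q from height (surface+~5) 0.7982471997678124
t 24.95 pos [453.3  29.5 102.2] pf [-164.2  -95.8  102.2] g 31.1 F [-4.1 -3.5 19.4] j [ 0.43  0.2  -0.55  0.   -0.82  0.33]
ydir -136.7 zdir [ 0.004 -0.002 -1.   ]
t 25.0 pos [453.3  29.5 102.1] pf [-164.2  -95.9  102.1] g 31.0 F [-4.8 -3.7 21.4] j [ 0.43  0.2  -0.55  0.   -0.82  0.33]
```

View pics/lev3.png

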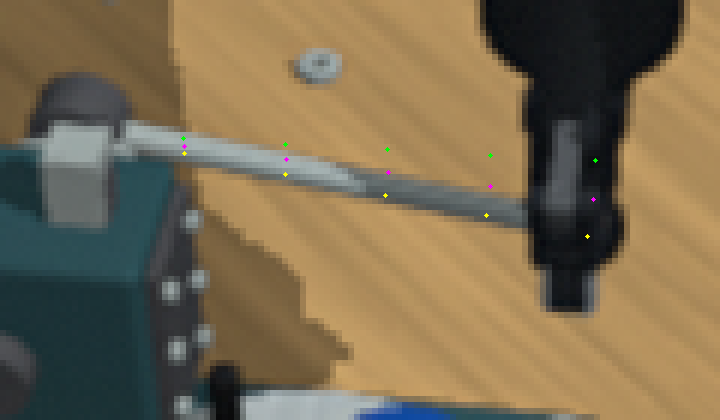

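View pics/ram10.png

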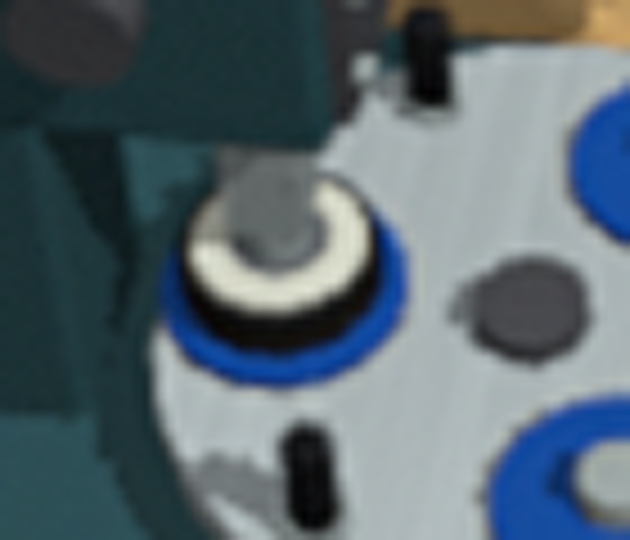

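Emit:
move_arm(deltas="0.02 0 0.3 0 0 0;0 0 0 0 0 0;0 0 0 0 0 0")

```text
clock: 25.48
position: [453.6, 29.2, 99.6]
ee_rot: [0.918, -0.396, 0.002, 0.0]
contact_force: [-4.8, -4.0, 24.3]
gripper_width: 31.0
```

Emit:
move_arm(deltas="0 0 0 0 0 0;0 0 0 0 0 0;0 0 0 0 0 0;0 0 0 0 0 0;0 0 0 0 0 0;0 0 0 0 0 0;0 0 0 0 0 0;0 0 0 0 0 0")

```text
clock: 26.48
position: [453.6, 29.2, 99.6]
ee_rot: [0.918, -0.396, 0.002, 0.0]
contact_force: [-5.5, -4.2, 24.1]
gripper_width: 30.9
```

```bash
python3 lev.py; python3 lev2.py 4; python3 chk.py; python3 grip.py 11 | head -1
```

```text
n 95 slope q 0.7649569596424779 z at x30 182.77101325617517 resid 2.5848176438899824
q from height (surface+~5) 0.8124698691430695
t 26.52 pos [453.6  29.2  99.6] pf [-163.8  -95.8   99.6] g 31.5 F [-4.4 -3.9 22.7] j [ 0.43  0.21 -0.55  0.01 -0.81  0.33]
ydir -136.7 zdir [ 0.004 -0.002 -1.   ]
t 26.57 pos [453.6  29.2  99.7] pf [-163.7  -95.8   99.7] g 31.5 F [-5.2 -3.4 23.5] j [ 0.43  0.21 -0.55  0.01 -0.81  0.33]
ydir -136.7 zdir [ 0.004 -0.002 -1.   ]
Fpf -1.1345346464001886 -6.136222407317433
[294 287  26  22 369] [306.7 297.9] [-100.7  -45.9   63.5] -127.1
[248 305  27  18 129] [262.8 316.4] [-8.5 21.1 60.1] 20.2
[285 324  28  24 448] [298.4 336. ] [-99.8  64.1  59.1] 117.8
t 26.62 pos [453.7  29.2  99.6] pf [-163.7  -95.8   99.6] g 31.5 F [-5.7 -4.1 23.5] j [ 0.43  0.21 -0.55  0.01 -0.81  0.33]
```

View pics/lev4.png

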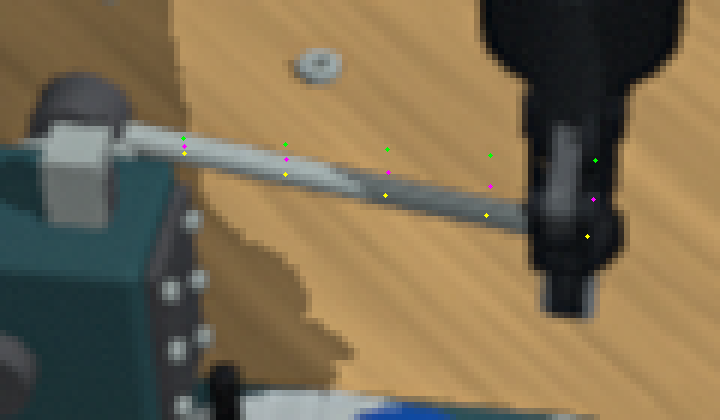

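View pics/grip11.png

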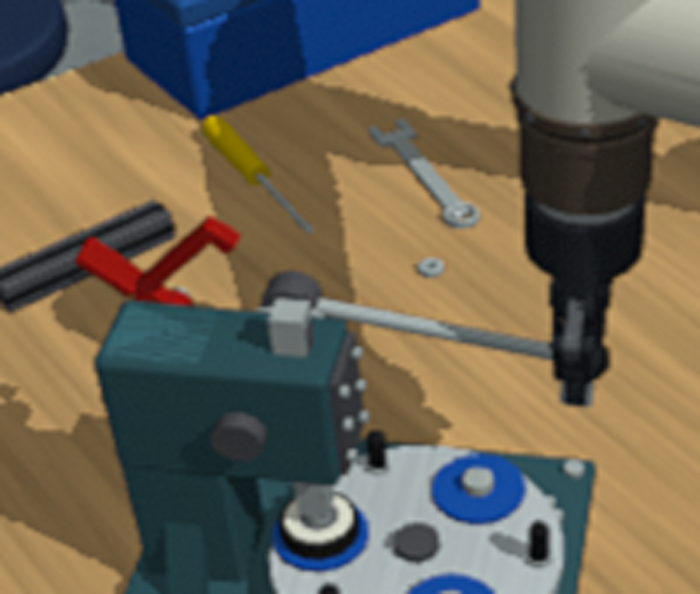

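The force has climbed from 12 to a steady 24 N over 1 s, so the lever is on its hard stop (q≈0.8). The dial is still in its stop and the catch is still back. Handing in.

```bash
python3 -c "
from bench import arm
print(arm.job_done())"
```

```text
the job is handed in; nothing more can be done
None
```

I turned the dial into its stop by the post opposite the wheel and flipped the catch back. I then gripped the ball, pulled the lever down to its hard stop and handed in while still holding it. No verdict was reported.

**Last checks before handing in** (clock 26.6 s of 67 s):
- **Dial:** in its stop. Pushing further on the post only raised the force, and the posts still line up with dial angle 0 in the picture.
- **Catch:** thrown well back, about 0.8 rad by eye.
- **Lever:** about 0.8 rad. The estimates disagreed, from 0.76 (rod slope in the depth image) to about 0.85 (rod against projected points).
- **Push:** after the press-in the force on the ball rose from 12 N to a steady 24 N, held for more than 1 s. That is well over the return spring and press-in load, so the ram is bearing hard on the bearing.
- **Bystanders:** nothing touched; those in view had not moved.

**What did not go to plan:**
- **Post grasp:** the first one missed. The real fingertips sat about 26–30 mm short of the reported tool point, so they closed on top of the post. I measured this in the depth image and corrected for it from then on.
- **Bearing depth:** I did not measure it directly because the ram covers it. That it is flush is inferred from the lever angle and the hard stop.

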